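Refit the bottle stand and mix its bottle

TASK

Put the bottle stand back in service: lower the loose grey plate over the base's round pin and diamond pin until it lies flat on the base, then swing the clamp arm all the way in over the plate. Next pick up the large brown bottle, turn it upside down in the air and hold it like that for a good second to mix its contents, then turn it back and set it down gently, upright, inside the ring on the plate. Leave everything else where it stands, and let go of everything at the end.

Things in the scene. Friction and masses are not known exactly. Their poses are not given: they have to be found in the camera images.
- base: Fixed dark steel base block, 240 (x) by 150 (y) by 30 mm high, lying on the table, its place and yaw vary. Origin: centre of the block's underside; z up. Two steel locating pins stand on its top face along its +y edge. A 56 mm wide ear, of the same height, sticks out 52 mm from its -y side (centred at x = -50 mm) and carries the clamp.
- pin_round (a point): Foot of the round pin, on the base's top face (30 mm above the table), at (-88, +48) mm in the base's frame. Pin 12 mm diameter, 22 mm tall, its top 3 mm tapering to 6 mm.
- pin_diamond (a point): Foot of the diamond pin, on the base's top face, at (+88, +48) mm in the base's frame. Rhombus section 7 mm along the base's x and 12 mm along its y, 22 mm tall, its top 3 mm tapering to half of that.
- plate: Loose grey plastic plate, about 0.45 kg, 210 (x) by 130 (y) by 10 mm thick, lying flat on the table at the start. Origin: centre of its underside; z up. Two through holes of 14 mm diameter (1 mm clearance all round the pins) near its +y edge. A low ring stands on its +x half and an upright grip tab at its middle. Seated: its underside rests on the base's top face, its origin and axes over those of the base (same yaw, 30 mm above), the pins standing 12 mm out of the holes.
- hole_round (a point): Centre of the hole for the round pin, on the plate's underside, at (-88, +48) mm in the plate's frame.
- hole_diamond (a point): Centre of the hole for the diamond pin, on the plate's underside, at (+88, +48) mm in the plate's frame.
- plate_grip (a point): Point on the upright grip tab, in the middle of the plate, 52 mm above the plate's underside (tab's top at 70 mm). Tab 12 mm thick along the plate's x, 60 mm wide along its y: pinch it across the plate's x. The plate's centre of mass lies within 3 mm of this line.
- plate_seat (a point): Centre of the ring, on the plate's top face, at (+55, 0, 10) mm in the plate's frame. Ring: inner diameter 76 mm, outer 86 mm, 10 mm tall; the bottle (60 mm diameter) stands inside it on the plate's face.
- clamp (a joint): Angle of the clamp arm about its vertical pivot, rad. 0 (open): the arm points along the base's +x, beside the plate; it grows counter-clockwise seen from above, up to a stop at 1.571 (fully in), where the arm points along the base's +y, 2.5 mm above the seated plate. It starts at 0 to 0.25. Friction holds it wherever it is left; about 2 N at the post moves it.
- clamp_post (a point): Point on the axis of the clamp arm's upright black handle post, 65 mm from the pivot, 100 mm above the table. Post: 16 mm diameter, from 53 to 115 mm above the table. It turns about the pivot with the arm.
- clamp_pivot (a point): Point on the clamp's vertical pivot axis, at (-50, -100) mm in the base's frame, 100 mm above the table.
- bottle: The large brown glass bottle with a black cap and a white paper label, closed, about 0.4 kg (a smaller one of the same shape, 115 mm tall, is a bystander). Origin: centre of its underside; z along its axis to the cap. 190 mm tall; straight body 60 mm in diameter from 4 to 128 mm up, then a shoulder, neck 30 mm in diameter, cap 36 mm in diameter from 166 to 190 mm. It stands upright on the table at the start. Centre of mass about 80 mm up.
- small_bottle: Bystander: small brown bottle, 42 mm diameter, 115 mm tall. Origin: centre of underside.
- jar: Bystander: glass jar, 68 mm diameter, 85 mm tall. Origin: centre of underside.
- tin: Bystander: metal can, 84 mm diameter, 110 mm tall. Origin: centre of underside.
- white_bottle: Bystander: white plastic bottle, 52 mm diameter, 150 mm tall. Origin: centre of underside.
- brush: Bystander: flat wooden brush lying between bottle and robot, 150 mm long. Origin: its middle, on the table.
- mug: Bystander: white mug, 76 mm diameter, 85 mm tall. Origin: centre of underside.
- dish: Bystander: empty yellow plastic dish, 150 by 200 by 45 mm. Origin: centre of underside.

How it is judged (in metres and radians):
On the way, in this order (a step that is already met when the one before it is completed fails the run):
1. the plate lies flat on the base with both pins through its holes (z of plate in the frame of base below 0.033 m and angle between plate's own z axis and vertical below 0.02 rad and horizontal distance between hole_round and pin_round below 0.003 m and horizontal distance between hole_diamond and pin_diamond below 0.003 m), for 0.2 s.
2. the clamp arm is swung in over the seated plate (value of joint clamp above 1.4 rad and z of plate in the frame of base below 0.033 m), for 0.2 s.
3. the bottle is held upside down in the air (cap pointing down, at least 140 degrees from upright) for 0.8 s (angle between bottle's own z axis and vertical above 2.44 rad and contact force between the fingers and bottle above 0.5 N and height (world z) of bottle above 0.15 m), for 0.8 s.
At the end, for the whole second after the job is handed in: The plate lies flat on the base (within 3 mm of seated height, holes within 3 mm of the pins), the clamp is at more than 1.4 rad, and the bottle stands at rest and upright (within 0.05 rad) on the plate's face inside the ring (within 12 mm of its centre) (all of step 2 and angle between plate's own z axis and vertical below 0.02 rad and horizontal distance between hole_round and pin_round below 0.003 m and horizontal distance between hole_diamond and pin_diamond below 0.003 m and horizontal distance between bottle and plate_seat below 0.012 m and z of bottle in the frame of plate_seat below 0.004 m and angle between bottle's own z axis and vertical below 0.05 rad and linear speed of bottle below 0.02 m/s); the robot touches nothing.
It fails at once if the bottle is dropped (moves faster than 0.5 m/s while not held) (linear speed of bottle above 0.5 m/s and contact force between the fingers and bottle below 0.1 N).
It fails at once if a bystander is disturbed (moved more than 40 mm) (distance of any of small_bottle, jar, tin, white_bottle, brush, mug, dish from where it was at the start of the episode above 0.04 m).
It also fails if it takes over 72 s, if anything falls off the work surface, if the arm or the gripper's body presses on something with over 40 N, if the wrist force passes 120 N, or if a joint passes its speed limit or range.

ROBOT

A 6-joint arm with a two-finger parallel gripper is mounted at the origin on the work surface. World frame = base frame: x ahead of the robot, y to its left, z up, the work surface at z = 0. Lengths are in m, angles in degrees, forces in N, time in s.
With the tool pointing down it reaches from about 0.375 to 0.9 m from the base axis. Payload 3.1 kg.
Tool frame: the origin (TCP) lies at the very end of the fingers, on their centre line; the grasp point (between the pads) lies 19 mm behind it (bot.hold_point_z is the z of the grasp point in the tool frame, in m); z points along the fingers, y is the line along which they close (so a half turn about z gives the same grasp; the last joint's range is limited). The gripper opens to 87 mm and grips with 3 to 60 N. Pads are 19 mm wide; open, the fingers measure 117 mm over their backs; the gripper's body (75 mm by 190 mm) begins 51 mm behind the grasp point.
Start: joints at [52.913, 30.224, 82.088, -0, 67.689, -10.227], TCP at [0.282, 0.558, 0.223] pointing down, gripper open.
Joint ranges: [-176.69, 176.69], [-43.24, 126.21], [12.49, 139.97], [-82, 262], [0, 151.66], [-163.58, 163.58]. Speed limits (degrees/s): [159.86, 159.86, 180, 180, 180, 180].

INTERFACE

Orientations are given as a 3x3 rotation matrix whose columns are the frame's x, y, z axes.
In Python, from rig import bot, capture, camera_model gives the robot as it stands.
- The arm moves only by the tool apply_moves, never from a script. Its argument "plan" is text: rows parted by semicolons, each of 6 numbers parted by spaces: the shift along the tool's x, y, z in units of 0.05 m (1.0 is 0.05 m), then the turn, a rotation vector about the tool's x, y, z in units of 360 degrees (1.0 is 360 degrees). In form: dx dy dz ax ay az; .... A call has 1 to 10 rows; each row shifts and turns the commanded pose from where the row before left it, along the tool's axes as they then stand; what a row does not reach is not made up. A row lasts 1/12 s, in which the tool goes at most 41.7 mm and 7.16 degrees, less where a joint would pass 70% of its speed; a pose out of reach is approached as far as the arm can. A call with a number of a shift or a turn outside -1 to 1 is refused whole. A call with a gripper value outside its range is refused whole. "gripper" is the gripper command: -1 is shut, 1 is fully open, values between are in proportion, set as the call begins (left out, the last holds). The fingers move at their own pace and stop on an object; the grip force is fixed at half the most. Time passes only in rows, so rows that do not move let the fingers close. It gives the time, the measured TCP pose, the force, the opening and the grip force at its end, in the units of the state.
- bot.read_state(): the state, without advancing time (a new reading comes with each control period).
- capture(name): name is "scene" or "side" or "wrist"; returns the picture (384x512x3 uint8, red, green, blue); there is no depth.
- camera_model(name): a dict with "vertical_fov" (degrees; the focal length in pixels is half the picture's height over the tangent of half this angle, whatever the lens; pixels are square), "cx", "cy" (the principal point, pixels), "position" and "rotation" of the camera in the world; the wrist camera has in their place "hand_eye" (4x4, takes a point from camera to tool coordinates, whose origin is the TCP and whose axes are the flange's). Camera axes: x right, y down, z forward; pixel columns grow to the right and rows downward; lengths in m; the calibration is good to about 2 mm. The wrist camera is an equidistant fisheye: a pixel r from the principal point sees the ray r / f radians off the axis. A picture is of the moment at which its call begins: read the wrist's pose just before it. camera_model takes no time and is no camera call.
- bot.hand_in(): hands the job in; it is judged then, once.
The state is a dict: "time_s": time; "joint_positions": joint angles; "qvel": joint speeds; "tau": joint torques, N m; "position": TCP position; "tcp_rot": TCP orientation; "force": force on the tool from outside, world axes, zero at the start; "moment": the same for the moment, N m; "opening": opening from 0.0 (shut) to 1.0 (fully open); "grasp_force": force on a finger pad.
Only numpy, scipy, OpenCV 4.12 (cv2) and the standard library are available. Lean on these libraries where they do the work, as an engineer would, in place of code of your own. Each camera call takes 0.05 s, during which the arm holds its last target. There are 200 camera calls.

## Working session

There is one attempt and no reset: what is moved stays moved. The work goes in short steps, Python scripts to look and compute and a tool call to move; the robot and the scene stay as the last step left them, time stands still between calls to the robot, and variables do not carry over. Pictures are saved under pics/ and viewed, at most 10 in all, crops included, and the job is handed in when it is done.

Besides the shell and the picture viewer there is one more tool, called after "Call:" as a command line: name --argument value ..., lists and objects as JSON in quotes. apply_moves: Moves the arm, as the interface text tells. Its arguments: {"type":"object","properties":{"plan":{"type":"string"},"gripper":{"type":"number"}},"required":["plan"]}

```bash
ls; mkdir -p pics; python3 - <<'E'
from rig import bot,capture,camera_model
import cv2,numpy as np
for n in("scene","side","wrist"):
    m=camera_model(n);print(n,m)
    cv2.imwrite(f"pics/{n}0.png",capture(n)[:,:,::-1])
a=[cv2.imread(f"pics/{n}0.png") for n in("scene","side")]
cv2.imwrite("pics/s2.png",cv2.resize(a[0],(800,600)))
cv2.imwrite("pics/s3.png",cv2.resize(a[1],(800,600)))
print(bot.read_state(),bot.hold_point_z)
E
```

```text
pics
scene {'vertical_fov': 48.269145813330844, 'cx': 250.13711055858974, 'cy': 187.71751872881612, 'position': array([ 1.25398065, -1.25367166,  0.942849  ]), 'rotation': array([[ 0.88253191,  0.23260246, -0.40869734],
       [ 0.46996404, -0.46669914,  0.74921674],
       [-0.01646904, -0.85328073, -0.52119168]])}
side {'vertical_fov': 53.56322956509837, 'cx': 258.2202407657027, 'cy': 193.74082190050066, 'position': array([ 0.3364877 , -0.99409514,  1.1769784 ]), 'rotation': array([[ 9.67460136e-01, -1.85589748e-01,  1.71980612e-01],
       [-2.53023008e-01, -7.08294943e-01,  6.59012618e-01],
       [-4.92988013e-04, -6.81083489e-01, -7.32205598e-01]])}
wrist {'vertical_fov': 65.70646984690485, 'cx': 259.68544236954045, 'cy': 191.77636181696866, 'hand_eye': array([[ 1.38425591e-04, -9.56838329e-01, -2.90620703e-01,
         8.09122316e-02],
       [ 9.99998681e-01,  6.02773850e-04, -1.50826046e-03,
        -4.32819922e-04],
       [ 1.61833998e-03, -2.90620111e-01,  9.56837150e-01,
        -1.61261746e-01],
       [ 0.00000000e+00,  0.00000000e+00,  0.00000000e+00,
         1.00000000e+00]])}
{'time_s': 0.15, 'joint_positions': array([ 5.29144557e+01,  3.02670667e+01,  8.21386409e+01, -2.04745509e-03,
        6.76899732e+01, -1.02261328e+01]), 'qvel': array([ 0.05330432, -0.17183649, -0.18470138,  0.11757985, -0.00192833,
       -0.03751565]), 'tau': array([ 1.45534505e-03, -4.40429878e+01, -1.76843119e+01,  6.33971044e-02,
        5.51985099e-02, -1.00018744e-04]), 'position': array([0.28200666, 0.55713605, 0.22179773]), 'tcp_rot': array([[-8.92123824e-01,  4.51789908e-01, -9.80614211e-04],
       [ 4.51790895e-01,  8.92122839e-01, -1.35210958e-03],
       [ 2.63958870e-04, -1.64928174e-03, -9.99998605e-01]]), 'force': array([ 0.27459802,  0.77774622, -0.33523225]), 'moment': array([ 0.00529016,  0.01768878, -0.02985035]), 'grasp_force': 0.0, 'opening': 1.002226108303356} -0.0187
```

View pics/s2.png

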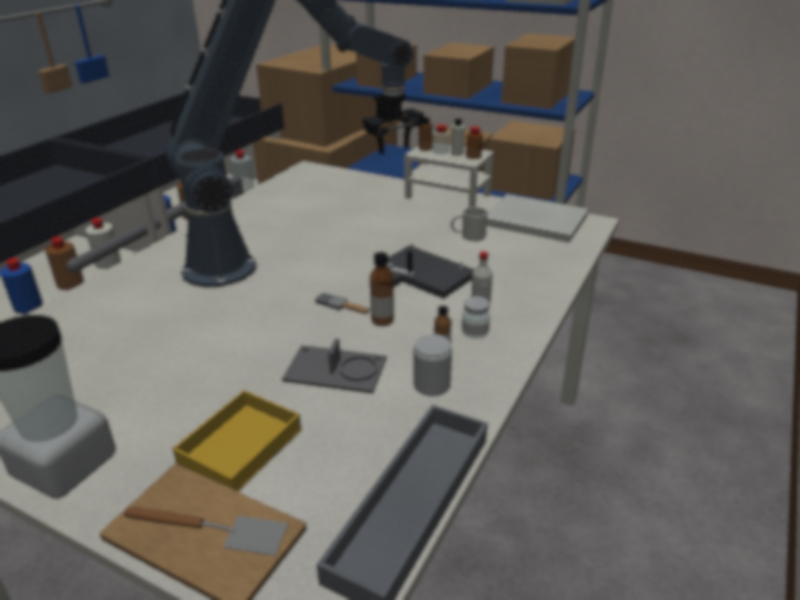

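View pics/s3.png

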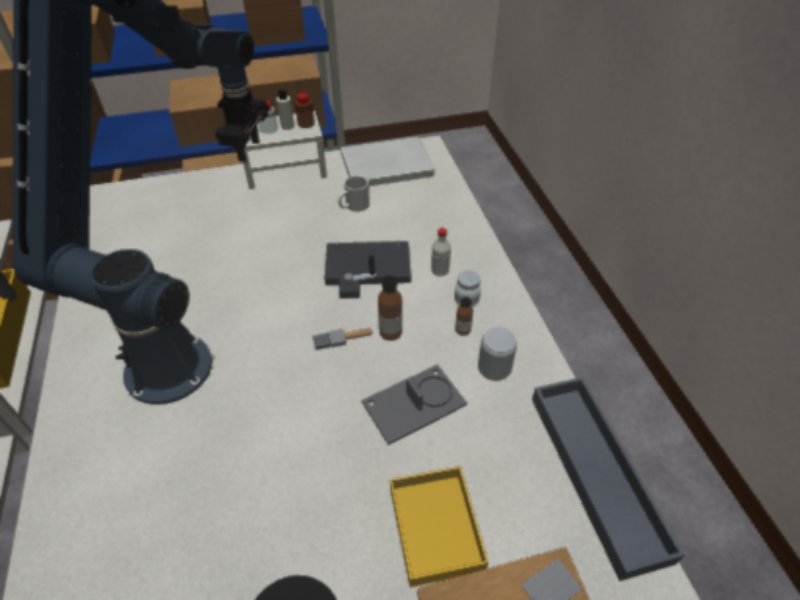

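The side view shows the plate (around 414,403), the base (367,260) with the clamp on its near side, and the large bottle (390,310). The small bottle, jar and tin stand to the right of these, with the brush at (343,338), mug (356,193) and dish (437,523). Next I'll cast rays for rough poses.

```bash
cat > h.py <<'E'
import numpy as np,cv2
from rig import bot,capture,camera_model
def ray(n,uv,st=None):
    m=camera_model(n);f=192/np.tan(np.radians(m["vertical_fov"])/2)
    x,y=(np.array(uv,float)-[m["cx"],m["cy"]])/f
    if n!="wrist":
        return m["position"],m["rotation"]@np.array([x,y,1])
    r=np.hypot(x,y)+1e-12;d=np.array([x/r*np.sin(r),y/r*np.sin(r),np.cos(r)])
    H=m["hand_eye"];R=st["tcp_rot"]
    return st["position"]+R@H[:3,3],R@H[:3,:3]@d
def onz(n,uv,z,st=None):
    p,d=ray(n,uv,st);return p+d*(z-p[2])/d[2]
def proj(n,P,st=None):
    m=camera_model(n);f=192/np.tan(np.radians(m["vertical_fov"])/2)
    if n=="wrist":
        H=m["hand_eye"];q=H[:3,:3].T@(st["tcp_rot"].T@(np.array(P)-st["position"])-H[:3,3])
        s=np.hypot(q[0],q[1]);r=np.arctan2(s,q[2]);return np.array([m["cx"],m["cy"]])+f*r*q[:2]/(s+1e-12)
    q=m["rotation"].T@(np.array(P)-m["position"]);return np.array([m["cx"],m["cy"]])+f*q[:2]/q[2]
E
python3 - <<'E'
from h import *
big=lambda l:[(np.array(p)+.5)*.64-.5 for p in l]
np.set_printoptions(precision=4,suppress=True)
for nm,pts,z in(("plate",[(362,404),(435,366),(466,404),(391,440)],.01),("base",[(327,243),(408,242),(411,276),(325,278)],.03),("bottlefoot",[(390,330)],0),("tin top",[(499,342)],.11),("small",[(465,329)],0),("white",[(441,270)],0),("jar",[(468,280)],.085),("brush",[(314,342),(371,331)],.015),("mug",[(356,185)],.085),("dish",[(391,480),(460,468),(486,560),(414,582)],.045),("ring",[(435,390)],.02),("tabtop",[(415,386)],.065)):
    print(nm,[onz("side",p,z)[:2] for p in big(pts)])
E
```

```text
plate [array([ 0.4363, -0.2283]), array([ 0.6312, -0.1663]), array([ 0.6692, -0.2893]), array([ 0.4788, -0.3363])]
base [array([0.4502, 0.3254]), array([0.6793, 0.2699]), array([0.6509, 0.1313]), array([0.4206, 0.1836])]
bottlefoot [array([ 0.5542, -0.0183])]
tin top [array([ 0.7688, -0.2086])]
small [array([ 0.7436, -0.0644])]
white [array([0.7482, 0.1626])]
jar [array([0.7754, 0.0254])]
brush [array([ 0.357 , -0.0207]), array([ 0.5036, -0.0217])]
mug [array([0.5763, 0.5058])]
dish [array([ 0.4527, -0.445 ]), array([ 0.597 , -0.4554]), array([ 0.5852, -0.6438]), array([ 0.4458, -0.6474])]
ring [array([ 0.6086, -0.2403])]
tabtop [array([ 0.5574, -0.2477])]
```

```bash
cat >> h.py <<'E'
def go(pos,R,turnfirst=True):
    """numbers for a move: total turn (units of 360deg) in tool axes and total shift (units of .05m) in final tool axes"""
    from scipy.spatial.transform import Rotation as Ro
    s=bot.read_state();rv=Ro.from_matrix(s["tcp_rot"].T@R).as_rotvec()/(2*np.pi)
    d=(np.array(pos)-s["position"])/.05
    F=R if turnfirst else s["tcp_rot"]
    print("turn",rv.round(4),"rows>=",np.linalg.norm(rv)/.0198,"shift",(F.T@d).round(3),"rows>=",np.linalg.norm(d)/.83,"t",s["time_s"])
def down(yh):
    a=np.radians(yh);y=np.array([np.cos(a),np.sin(a),0]);z=np.array([0,0,-1.]);return np.c_[np.cross(y,z),y,z]
E
python3 - <<'E'
from h import *
go([.554,-.255,.25],down(16))
E
```

```text
turn [-3.000e-04  1.000e-04  1.309e-01] rows>= 6.613560461807239 shift [-17.113   0.752  -0.564] rows>= 20.649079932773702 t 0.15
```

Call:
apply_moves --plan "0 0 -0.15 0 0 0.0187; 0 0 -0.15 0 0 0.0187; 0 0 -0.15 0 0 0.0187; 0 0 -0.15 0 0 0.0187; 0 0 -0.15 0 0 0.0187; 0 0 -0.15 0 0 0.0187; 0 0 -0.15 0 0 0.0187; -0.75 0.035 0 0 0 0; -0.75 0.035 0 0 0 0; -0.75 0.035 0 0 0 0"

```text
time_s: 0.98
position: [0.3182, 0.4498, 0.2747]
tcp_rot: [[-0.278, 0.961, -0.0], [0.961, 0.278, -0.0], [-0.0, -0.0, -1.0]]
force: [0.5, 0.1, -0.5]
opening: 1.004
grasp_force: 0.0
```

Call:
apply_moves --plan "-0.75 0.035 0 0 0 0; -0.75 0.035 0 0 0 0; -0.75 0.035 0 0 0 0; -0.75 0.035 0 0 0 0; -0.75 0.035 0 0 0 0; -0.75 0.035 0 0 0 0; -0.75 0.035 0 0 0 0; -0.75 0.035 0 0 0 0; -0.75 0.035 0 0 0 0; -0.75 0.035 0 0 0 0"

```text
time_s: 1.82
position: [0.4387, 0.0935, 0.275]
tcp_rot: [[-0.276, 0.961, -0.0], [0.961, 0.276, 0.0], [0.0, -0.0, -1.0]]
force: [1.2, 0.5, -0.0]
opening: 0.999
grasp_force: 0.0
```

Call:
apply_moves --plan "-0.75 0.035 0 0 0 0; -0.75 0.035 0 0 0 0; -0.75 0.035 0 0 0 0; -0.75 0.035 0 0 0 0; -0.75 0.035 0 0 0 0; -0.75 0.035 0 0 0 0; -0.75 0.035 0 0 0 0; -0.75 0.035 0 0 0 0; -0.75 0.035 0 0 0 0; -0.5 0.035 0 0 0 0"

```text
time_s: 2.65
position: [0.5562, -0.2521, 0.2746]
tcp_rot: [[-0.274, 0.962, 0.0], [0.962, 0.274, -0.001], [-0.001, 0.0, -1.0]]
force: [0.4, 1.0, 0.7]
opening: 0.996
grasp_force: 0.0
```

Call:
apply_moves --plan "0 0 0.2 0 0 0; 0 0 0.2 0 0 0; 0 0 0 0 0 0"

```text
time_s: 2.9
position: [0.5534, -0.2466, 0.2519]
tcp_rot: [[-0.276, 0.961, -0.006], [0.961, 0.276, 0.004], [0.006, -0.004, -1.0]]
force: [0.1, 0.9, -0.3]
opening: 0.999
grasp_force: 0.0
```

```bash
python3 - <<'E'
from h import *
s=bot.read_state();im=capture("wrist");cv2.imwrite("pics/w1r.png",im[:,:,::-1])
cv2.imwrite("pics/w1.png",cv2.resize(im[:,:,::-1],(800,600)))
print(s["position"],np.degrees(np.arctan2(s["tcp_rot"][1,1],s["tcp_rot"][0,1])),s["time_s"],s["joint_positions"])
E
```

```text
[ 0.55344253 -0.24662719  0.25187073] 16.003121541517306 2.9 [-3.45868300e+01  2.71231951e+01  8.27069947e+01  2.46927507e-02
  7.05841263e+01 -5.05975280e+01]
```

View pics/w1.png

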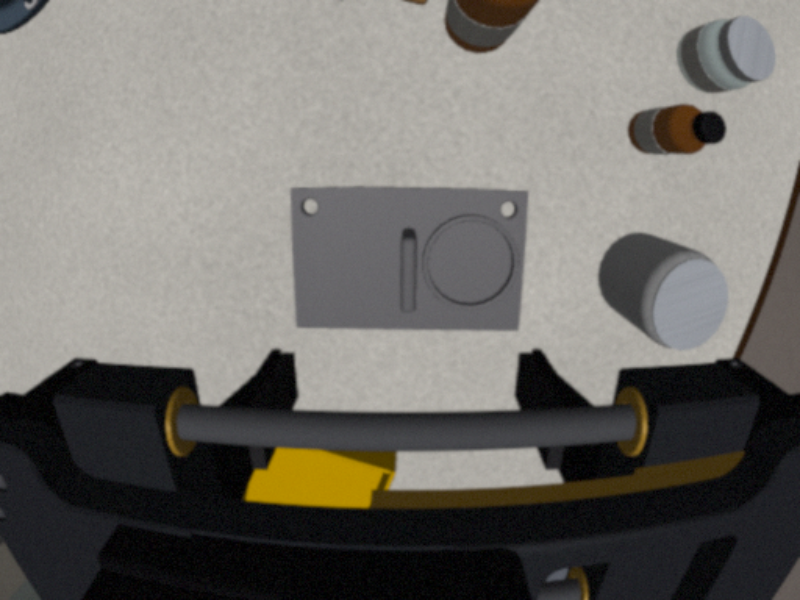

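The wrist view shows the plate almost square to the tool. Its holes are near (311,206) and (508,209), the tab near (408,270) and the ring near (469,260).

```bash
python3 - <<'E'
from h import *
s=bot.read_state()
g=cv2.cvtColor(cv2.imread("pics/w1r.png"),cv2.COLOR_BGR2GRAY).astype(float)
P=[]
for U,V in((311,206),(508,209)):
    u,v=int(U*.64),int(V*.64);w=g[v-9:v+10,u-9:u+10]
    t=w.copy();t=np.clip(t-125,0,None) if False else np.clip(t-(np.median(w)+20),0,None)
    yy,xx=np.mgrid[-9:10,-9:10];m=(np.hypot(xx,yy)<8)
    t=t*m;uv=(u+(t*xx).sum()/t.sum(),v+(t*yy).sum()/t.sum());print(uv,np.median(w),w.max(),(t>0).sum())
    P.append(onz("wrist",uv,.005,s)[:2])
P=np.array(P);d=P[1]-P[0];print(P,np.linalg.norm(d),yaw:=np.degrees(np.arctan2(d[1],d[0])))
c=P.mean(0)+.048*np.array([d[1],-d[0]])/np.linalg.norm(d);print("plate centre",c)
go([*c,.052-.0187+.0],down(yaw))
E
```

```text
(np.float64(198.40534871525958), np.float64(131.45464079706346)) 108.0 175.0 62
(np.float64(324.3608957795004), np.float64(133.39233419465978)) 105.0 177.0 66
[[ 0.45724005 -0.22796821]
 [ 0.62669675 -0.18181261]] 0.17563004793487302 15.236276733340805
plate centre [ 0.5545828  -0.25120322]
turn [-0.0006 -0.0008  0.0023] rows>= 0.12345053461017313 shift [-0.098 -0.011  4.392] rows>= 5.292962767681415 t 2.95
```

Call:
apply_moves --plan "-0.1 -0.01 0 -0.0006 -0.0008 0.0023; 0 0 0.6 0 0 0; 0 0 0.7 0 0 0; 0 0 0.7 0 0 0; 0 0 0.7 0 0 0; 0 0 0.7 0 0 0; 0 0 0.5 0 0 0; 0 0 0.3 0 0 0; 0 0 0.19 0 0 0; 0 0 0 0 0 0"

```text
time_s: 3.78
position: [0.5568, -0.2529, 0.0341]
tcp_rot: [[-0.263, 0.965, 0.003], [0.965, 0.263, -0.002], [-0.003, 0.002, -1.0]]
force: [-0.1, 0.4, -0.5]
opening: 1.003
grasp_force: 0.0
```

Call:
apply_moves --plan "0 0 0 0 0 0; 0 0 0 0 0 0; 0 0 0 0 0 0; 0 0 0 0 0 0; 0 0 0 0 0 0; 0 0 0 0 0 0; 0 0 0 0 0 0; 0 0 0 0 0 0; 0 0 0 0 0 0" --gripper -1

```text
time_s: 4.53
position: [0.5575, -0.2541, 0.0356]
tcp_rot: [[-0.262, 0.965, 0.005], [0.965, 0.262, -0.004], [-0.005, 0.004, -1.0]]
force: [-0.2, 0.2, 0.3]
opening: 0.399
grasp_force: 0.0
```

Call:
apply_moves --plan "0 0 0 0.0006 0.0008 0; 0 0 0 0 0 0; 0 0 0 0 0 0; 0 0 0 0 0 0; 0 0 0 0 0 0; 0 0 0 0 0 0; 0 0 0 0 0 0; 0 0 0 0 0 0; 0 0 0 0 0 0"

```text
time_s: 5.28
position: [0.5572, -0.2542, 0.0355]
tcp_rot: [[-0.262, 0.965, -0.001], [0.965, 0.262, 0.0], [0.0, -0.001, -1.0]]
force: [-1.6, -1.2, -0.7]
opening: 0.136
grasp_force: 30.0
```

```bash
python3 - <<'E'
from h import *
s=bot.read_state();print(s["opening"],s["grasp_force"],s["position"],s["tcp_rot"].round(4))
go([.48,-.13,.32],down(-13.5))
E
```

```text
0.135736428557163 29.998881965875626 [ 0.55717384 -0.25420268  0.03547302] [[-2.621e-01  9.650e-01 -7.000e-04]
 [ 9.650e-01  2.621e-01  0.000e+00]
 [ 2.000e-04 -7.000e-04 -1.000e+00]]
turn [-0.0001 -0.      0.0797] rows>= 4.025958621945308 shift [ 2.055 -2.081 -5.691] rows>= 7.708497728506842 t 5.2833
```

Call:
apply_moves --plan "0 0 -0.2 0 0 0; 0 0 -0.5 0 0 0; 0 0 -0.6 0 0 0; 0 0 -0.6 0 0 0; 0 0 -0.6 0 0 0; 0 0 -0.6 0 0 0; 0 0 -0.6 0 0 0; 0 0 -0.6 0 0 0; 0 0 -0.4 0 0 0; 0 0 -0.2 0 0 0"

```text
time_s: 6.12
position: [0.5587, -0.2541, 0.2841]
tcp_rot: [[-0.262, 0.965, 0.005], [0.965, 0.262, -0.002], [-0.004, 0.004, -1.0]]
force: [0.8, -0.2, -3.4]
opening: 0.135
grasp_force: 30.0
```

Call:
apply_moves --plan "0 0 0 0 0 0.003; 0 0 0 0 0 0.007; 0 0 0 0 0 0.01; 0 0 0 0 0 0.01; 0 0 0 0 0 0.01; 0 0 0 0 0 0.01; 0 0 0 0 0 0.01; 0 0 0 0 0 0.01; 0 0 0 0 0 0.007; 0 0 0 0 0 0.003"

```text
time_s: 6.95
position: [0.5563, -0.253, 0.2777]
tcp_rot: [[0.237, 0.971, -0.004], [0.971, -0.237, 0.004], [0.002, -0.005, -1.0]]
force: [0.3, 0.4, -5.1]
opening: 0.137
grasp_force: 30.0
```

```bash
python3 - <<'E'
from h import *
go([.508,.053,.28],down(-13.5))
E
```

```text
turn [-0.0008 -0.0004 -0.0007] rows>= 0.05542477019592507 shift [ 5.726 -2.369 -0.045] rows>= 7.465822719896191 t 6.95
```

Call:
apply_moves --plan "0.3 -0.14 0 0 0 0; 0.6 -0.25 0 0 0 0; 0.75 -0.3 0 0 0 0; 0.75 -0.3 0 0 0 0; 0.75 -0.3 0 0 0 0; 0.75 -0.3 0 0 0 0; 0.75 -0.3 0 0 0 0; 0.6 -0.25 0 0 0 0; 0.35 -0.15 0 0 0 0; 0.1 -0.05 0 0 0 0"

```text
time_s: 7.78
position: [0.5081, 0.0547, 0.2795]
tcp_rot: [[0.231, 0.973, -0.004], [0.973, -0.231, 0.003], [0.002, -0.004, -1.0]]
force: [0.6, -0.7, -4.8]
opening: 0.136
grasp_force: 30.0
```

Call:
apply_moves --plan "0 0 0 0 0 0; 0 0 0 0 0 0; 0 0 0 0 0 0; 0 0 0 0 0 0"

```text
time_s: 8.12
position: [0.5112, 0.0492, 0.2804]
tcp_rot: [[0.237, 0.971, -0.0], [0.971, -0.237, -0.0], [-0.0, 0.0, -1.0]]
force: [0.2, -0.1, -5.1]
opening: 0.133
grasp_force: 30.0
```

```bash
python3 - <<'E'
from h import *
s=bot.read_state();im=capture("wrist");cv2.imwrite("pics/w2r.png",im[:,:,::-1])
cv2.imwrite("pics/w2.png",cv2.resize(im[:,:,::-1],(800,600)))
import pickle;pickle.dump(s,open("w2.pkl","wb"))
print(s["position"],s["tcp_rot"].round(4),s["time_s"])
E
```

```text
[0.51122758 0.04915595 0.28036651] [[ 2.371e-01  9.715e-01 -1.000e-04]
 [ 9.715e-01 -2.371e-01 -3.000e-04]
 [-3.000e-04  0.000e+00 -1.000e+00]] 8.1167
```

View pics/w2.png

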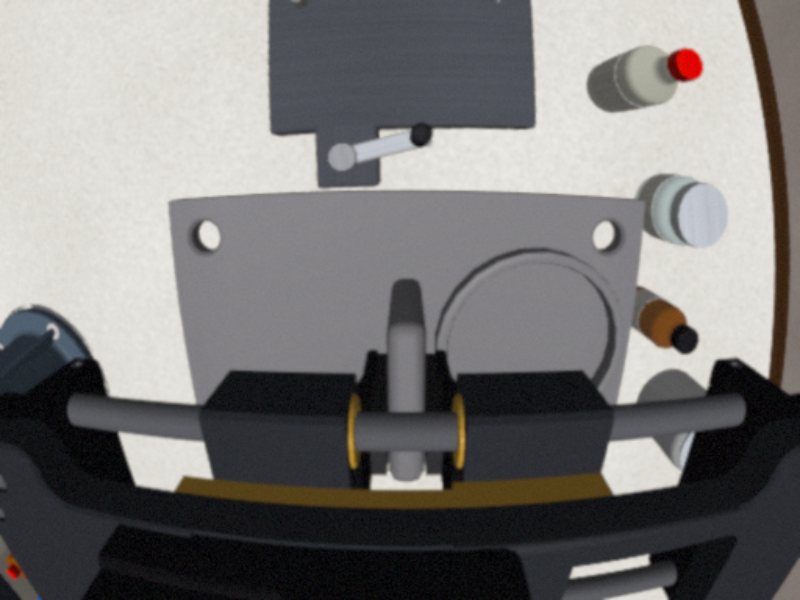

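The held plate's holes are at (208,235) and (606,235). The base lies ahead with its pins at the top edge of the picture, so I move about 90 mm forward and measure.

Call:
apply_moves --plan "0.3 0 0 0 0 0; 0.4 0 0 0 0 0; 0.4 0 0 0 0 0; 0.4 0 0 0 0 0; 0.3 0 0 0 0 0; 0 0 0 0 0 0; 0 0 0 0 0 0; 0 0 0 0 0 0; 0 0 0 0 0 0; 0 0 0 0 0 0"

```text
time_s: 9.0
position: [0.532, 0.1368, 0.2805]
tcp_rot: [[0.237, 0.972, -0.0], [0.972, -0.237, -0.0], [-0.0, -0.0, -1.0]]
force: [-0.7, -0.5, -5.4]
opening: 0.136
grasp_force: 30.0
```

```bash
python3 - <<'E'
from h import *
import pickle
s=bot.read_state();im=capture("wrist");cv2.imwrite("pics/w3r.png",im[:,:,::-1])
cv2.imwrite("pics/w3.png",cv2.resize(im[:230,60:460,::-1],(800,460),interpolation=cv2.INTER_CUBIC))
pickle.dump(s,open("w3.pkl","wb"))
print(s["position"],s["tcp_rot"].round(4),s["time_s"])
for x in(-.088,.088):
    for dz in (.03,.052):
        a=np.radians(-13.5);P=np.array([.5503+np.cos(a)*x-np.sin(a)*.048,.2276+np.sin(a)*x+np.cos(a)*.048,dz]);print(proj("wrist",P,s))
E
```

```text
[0.53200248 0.13683682 0.28053346] [[ 2.367e-01  9.716e-01 -3.000e-04]
 [ 9.716e-01 -2.367e-01 -3.000e-04]
 [-3.000e-04 -2.000e-04 -1.000e+00]] 9.0
[193.85506884  62.29728296]
[190.24476845  60.17106219]
[321.85271851  61.65343593]
[325.2389146   59.47277275]
```

View pics/w3.png

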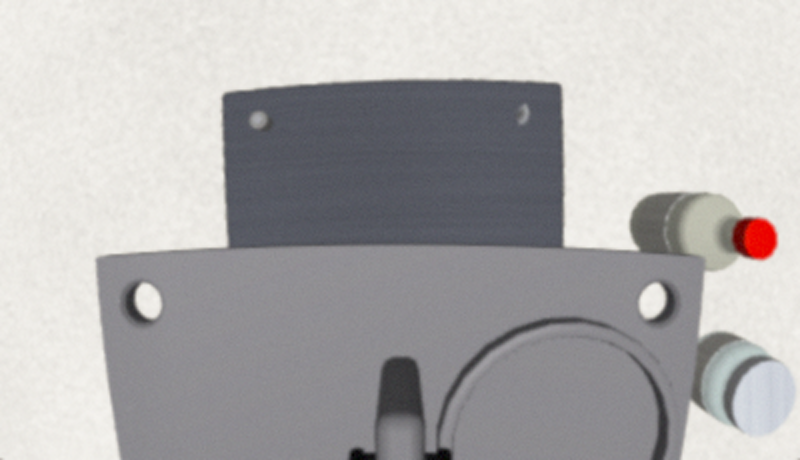

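Crop (2x): the pins are at about (259,120) and (522,114) and the held plate's holes at (147,300) and (654,300). I'll fit the base's top-face edges for its pose and compare with the holes.

```bash
cat > meas.py <<'E'
from h import *
import pickle
s=pickle.load(open("w3.pkl","rb"));im=cv2.imread("pics/w3r.png");g=cv2.cvtColor(im,cv2.COLOR_BGR2GRAY).astype(float)
def edge(prof):  # subpixel location of the largest jump
    d=np.gradient(cv2.GaussianBlur(prof.reshape(1,-1),(0,0),1).ravel());i=np.abs(d)[2:-2].argmax()+2
    w=np.abs(d[i-2:i+3]);return i+(w*np.arange(-2,3)).sum()/w.sum()
L=[onz("wrist",(155+edge(g[v,155:188]),v),.03,s)[:2] for v in range(58,115,3)]
R=[onz("wrist",(325+edge(g[v,325:358]),v),.03,s)[:2] for v in range(52,115,3)]
T=[onz("wrist",(u,30+edge(g[30:53,u])),.03,s)[:2] for u in range(180,332,4)]
def line(P):
    vx,vy,x,y=cv2.fitLine(np.float32(P),cv2.DIST_HUBER,0,.001,.001).ravel();r=np.abs((np.array(P)-[x,y])@[-vy,vx]);print("res",r.mean());return np.array([x,y]),np.array([vx,vy])
l,r,t=line(L),line(R),line(T)
y=sum(np.degrees(np.arctan(-q[1][0]/q[1][1])) for q in(l,r))/2
ty=np.degrees(np.arctan(t[1][1]/t[1][0]));print("yaw sides",y,"top",ty)
yaw=ty;a=np.radians(yaw);ex=np.array([np.cos(a),np.sin(a)]);ey=np.array([-ex[1],ex[0]])
xl,xr=[np.mean(np.array(Q)@ex) for Q in(L,R)];print("width",xr-xl)
B=(xl+xr)/2*ex+(np.array(t[0])@ey-.075)*ey;print("base",B,yaw)
for x,uv in((-.088,(189.5,60)),(.088,(321,57))):
    print("pin pred top/foot",[proj("wrist",[*(B+x*ex+.048*ey),z],s).round(1) for z in(.05,.03)],"seen",uv)
H=[]
for U,V in((147,300),(654,300)):
    u,v=60+U//2,V//2;w=g[v-16:v+17,u-16:u+17];yy,xx=np.mgrid[-16:17,-16:17]
    m=((w>165)&(np.hypot(xx,yy)<14)).astype(np.uint8);M=cv2.moments(m,True)
    uv=(u-16+M["m10"]/M["m00"],v-16+M["m01"]/M["m00"]);H.append(onz("wrist",uv,s["position"][2]-.0355+.005,s)[:2]);print("hole",uv,M["m00"])
H=np.array(H);d=H[1]-H[0];py=np.arctan2(d[1],d[0]);print("hole dist",np.linalg.norm(d),"plate yaw",np.degrees(py))
C=H.mean(0)-.048*np.array([-np.sin(py),np.cos(py)]);print("plate",C)
off=(s["tcp_rot"].T[:2,:2]@(C-s["position"][:2]));print("plate centre in tool",off,"plate yaw-tool yaw",np.degrees(py)-np.degrees(np.arctan2(s["tcp_rot"][1,1],s["tcp_rot"][0,1])))
E
python3 meas.py
```

```text
res 0.00014041121899100833
res 9.665946449453158e-05
res 0.0001638511028966139
yaw sides -12.337633 top -12.21979
width 0.2364305844165907
base [0.54899978 0.23026586] -12.21979
pin pred top/foot [array([188.4,  60.3]), array([191.8,  62.2])] seen (189.5, 60)
pin pred top/foot [array([322.7,  56.4]), array([319.7,  58.6])] seen (321, 57)
hole (133.9673913043478, 149.85326086956522) 184.0
hole (385.5132275132275, 149.86243386243387) 189.0
hole dist 0.17382800263823542 plate yaw -13.676663107462913
plate [0.53189716 0.14051746]
plate centre in tool [ 0.0035511  -0.00097363] plate yaw-tool yaw 0.01670538348622408
```

```bash
python3 - <<'E'
from h import *
R=down(-12.25);B=np.array([.549,.2303])+.0009*np.array([.212,.977])
go([*(B-R[:2,:2]@[.0035,-.001]),.101],R)
E
```

```text
turn [-0.     0.    -0.004] rows>= 0.2015757200780163 shift [ 1.844 -0.044  3.592] rows>= 4.864601546472566 t 9.05
```

Call:
apply_moves --plan "0.2 0 0 0 0 -0.002; 0.3 0 0 0 0 -0.002; 0.35 0 0 0 0 0; 0.35 -0.02 0 0 0 0; 0.35 -0.02 0 0 0 0; 0.294 0 0.2 0 0 0; 0 0 0.5 0 0 0; 0 0 0.6 0 0 0; 0 0 0.6 0 0 0; 0 0 0.6 0 0 0"

```text
time_s: 9.88
position: [0.55, 0.229, 0.1538]
tcp_rot: [[0.21, 0.978, 0.0], [0.978, -0.21, 0.0], [0.0, 0.0, -1.0]]
force: [-0.1, -0.5, -5.5]
opening: 0.133
grasp_force: 30.0
```

Call:
apply_moves --plan "0 0 0.5 0 0 0; 0 0 0.4 0 0 0; 0 0 0.19 0 0 0; 0 0 0 0 0 0; 0 0 0 0 0 0; 0 0 0 0 0 0; 0 0 0 0 0 0; 0 0 0 0 0 0"

```text
time_s: 10.55
position: [0.5511, 0.2286, 0.1026]
tcp_rot: [[0.211, 0.978, 0.003], [0.978, -0.211, 0.001], [0.001, 0.003, -1.0]]
force: [0.1, -0.5, -4.8]
opening: 0.135
grasp_force: 30.0
```

```bash
python3 - <<'E'
from h import *
import pickle
s=bot.read_state();im=capture("wrist");cv2.imwrite("pics/w4r.png",im[:,:,::-1])
pickle.dump(s,open("w4.pkl","wb"))
print(s["position"],s["tcp_rot"].round(4),s["time_s"],s["force"])
c=[im[130:180,u-40:u+40,::-1] for u in(134,386)]
cv2.imwrite("pics/w4.png",cv2.resize(np.vstack([cv2.resize(np.hstack(c),None,fx=5,fy=5,interpolation=cv2.INTER_CUBIC)]),(800,250)))
E
```

```text
[0.55105975 0.22859951 0.10262923] [[ 2.108e-01  9.775e-01  3.100e-03]
 [ 9.775e-01 -2.108e-01  7.000e-04]
 [ 1.300e-03  2.900e-03 -1.000e+00]] 10.55 [ 0.14842157 -0.48371955 -4.77484509]
```

View pics/w4.png

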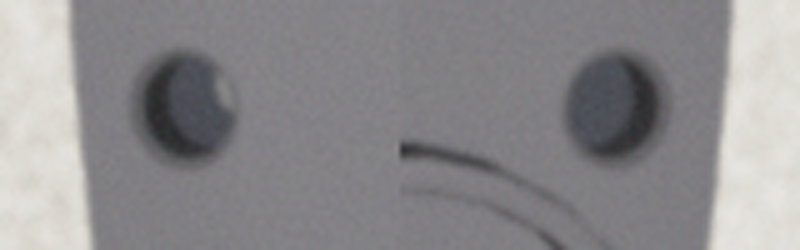

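The holes are at (187,105) and (613,105) in the crop. Only a sliver of the round pin shows, at (224,92), because of parallax. I go lower, to just above the pin tops.

Call:
apply_moves --plan "0 0 0.1 0 0 0; 0 0 0.1 0 0 0; 0 0 0 0 0 0; 0 0 0 0 0 0; 0 0 0 0 0 0; 0 0 0 0 0 0"

```text
time_s: 11.1
position: [0.5501, 0.2283, 0.091]
tcp_rot: [[0.211, 0.978, 0.0], [0.978, -0.211, 0.0], [0.0, 0.0, -1.0]]
force: [0.4, 0.6, -5.0]
opening: 0.126
grasp_force: 30.0
```

```bash
python3 - <<'E'
from h import *
import pickle
s=bot.read_state();im=capture("wrist");cv2.imwrite("pics/w5r.png",im[:,:,::-1])
pickle.dump(s,open("w5.pkl","wb"))
print(s["position"],s["tcp_rot"].round(4),s["time_s"],s["force"])
c=[im[130:180,u-40:u+40,::-1] for u in(134,386)]
cv2.imwrite("pics/w5.png",cv2.resize(np.hstack(c),None,fx=5,fy=5,interpolation=cv2.INTER_CUBIC))
# expected spots: hole rim centres top/bottom of the held plate and pin tops, if perfectly aligned
R=s["tcp_rot"];zb=-0.0355
for x in(-.088,.088):
    b=s["position"]+R@np.array([.0035+.048,-.001+x,0])
    u0=94 if x<0 else 346;o=0 if x<0 else 400
    f=lambda P:((proj("wrist",P,s)-[u0,130]+.5)*5+[o,0]).round(0)
    z=s["position"][2]+zb
    print("rim top",f([*b[:2],z+.01]),"rim bottom",f([*b[:2],z]),"pin top .052",f([*b[:2],.052]),"foot",f([*b[:2],.03]),"1mm out",f([*(b[:2]+R[:2,1]*.001),.052])-f([*b[:2],.052]))
E
```

```text
[0.55011119 0.22834659 0.09104878] [[ 2.109e-01  9.775e-01  1.000e-04]
 [ 9.775e-01 -2.109e-01  1.000e-04]
 [ 1.000e-04  1.000e-04 -1.000e+00]] 11.1 [ 0.39111986  0.56976428 -5.00488788]
rim top [181. 109.] rim bottom [209.  97.] pin top .052 [219.  93.] foot [272.  71.] 1mm out [6. 0.]
rim top [621. 109.] rim bottom [593.  97.] pin top .052 [583.  93.] foot [530.  71.] 1mm out [7. 0.]
```

View pics/w5.png

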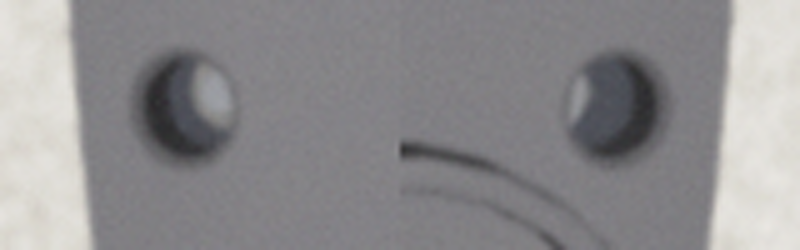

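Both pins now show inside the holes: the round one near (212,95) and the diamond near (578,99). I measure the brightness centroids to get the fine offset.

```bash
python3 - <<'E'
from h import *
g=cv2.cvtColor(cv2.imread("pics/w5r.png"),cv2.COLOR_BGR2GRAY).astype(int)
print(g[138:163,120:145]);print(g[138:163,376:402])
E
```

```text
[[128 130 132 129 129 131 129 130 130 131 128 130 127 132 130 131 130 131
  132 134 133 132 131 133 132]
 [131 132 125 126 129 126 124 121 119 116 118 119 122 123 129 128 130 133
  131 130 132 132 132 133 133]
 [127 127 130 130 125 121 117 111 105 100 104 102 106 110 117 123 128 130
  130 134 128 133 132 133 132]
 [128 131 127 122 118 110 101  96  89  82  83  87  93  99 105 113 122 126
  130 133 129 132 134 132 134]
 [128 130 123 115 104  98  88  81  66  67  76  82  86 102 112 114 115 123
  126 131 133 132 132 132 132]
 [127 124 115 107  96  85  78  62  58  64  74  81  88 112 129 129 123 116
  119 126 132 132 134 131 134]
 [128 119 106  98  91  75  57  55  57  76  80  83  96 127 139 139 140 134
  122 123 130 131 134 132 134]
 [123 109 100  92  77  58  47  56  72  78  79  84 103 130 143 145 149 149
  135 124 125 134 133 133 129]
 [121 105  97  80  62  51  49  57  73  80  79  86 107 134 145 149 156 154
  147 132 124 125 130 136 129]
 [112  99  90  71  52  46  50  59  76  79  80  89 111 133 147 155 155 157
  149 137 122 125 130 132 134]
 [114  98  89  64  49  46  50  62  76  79  83  90 
[... 3551 characters left out ...]
52  55  53
   54  63  83  99 104 118 123 126]
 [127 127 125 115  96  88  83  78  78  80  74  74  64  61  55  52  52  51
   58  74  95 104 109 120 127 128]
 [129 129 129 121 107  98  86  78  76  71  73  64  59  53  53  54  54  57
   73  89 100 107 114 122 124 125]
 [125 131 127 124 117 104  95  83  71  64  60  56  54  55  56  57  67  77
   93 102 103 115 121 128 126 128]
 [129 129 131 129 121 114 104  91  78  68  63  57  59  60  66  75  88  96
  101 107 113 123 125 129 126 129]
 [126 129 130 130 128 123 111 103  91  89  80  79  79  84  84  92 100 103
  110 114 121 123 126 124 125 126]
 [127 131 128 130 133 129 124 112 109 104  99 101  94  97 100 102 106 111
  117 122 126 126 128 126 127 126]]
```

Both pins line up with the holes to within about 0.5 mm, so I lower gently.

Call:
apply_moves --plan "0 0 0.06 0 0 0; 0 0 0.06 0 0 0; 0 0 0.06 0 0 0; 0 0 0.06 0 0 0; 0 0 0.06 0 0 0; 0 0 0.06 0 0 0; 0 0 0.04 0 0 0; 0 0 0.03 0 0 0; 0 0 0 0 0 0; 0 0 0 0 0 0"

```text
time_s: 11.98
position: [0.55, 0.2283, 0.0695]
tcp_rot: [[0.211, 0.978, -0.0], [0.978, -0.211, -0.0], [-0.0, -0.0, -1.0]]
force: [-0.3, -0.4, -3.9]
opening: 0.135
grasp_force: 30.0
```

Call:
apply_moves --plan "0 0 0.02 0 0 0; 0 0 0.02 0 0 0; 0 0 0.02 0 0 0; 0 0 0 0 0 0; 0 0 0 0 0 0; 0 0 0 0 0 0"

```text
time_s: 12.48
position: [0.55, 0.2283, 0.0666]
tcp_rot: [[0.211, 0.978, 0.0], [0.978, -0.211, 0.0], [0.0, 0.0, -1.0]]
force: [0.1, -0.3, -5.2]
opening: 0.134
grasp_force: 30.0
```

Call:
apply_moves --plan "0 0 0.02 0 0 0; 0 0 0.02 0 0 0; 0 0 0 0 0 0; 0 0 0 0 0 0; 0 0 0 0 0 0"

```text
time_s: 12.9
position: [0.5502, 0.2284, 0.0655]
tcp_rot: [[0.211, 0.978, 0.001], [0.978, -0.211, 0.0], [0.0, 0.001, -1.0]]
force: [-2.4, -1.2, 4.8]
opening: 0.136
grasp_force: 30.0
```

Plate seated: the force jumped by 10 N at the expected height. Release, rise and locate the clamp post.

Call:
apply_moves --plan "0 0 0 0 0 0; 0 0 0 0 0 0; 0 0 0 0 0 0; 0 0 0 0 0 0; 0 0 0 0 0 0; 0 0 0 0 0 0" --gripper 0

```text
time_s: 13.4
position: [0.5501, 0.2283, 0.0644]
tcp_rot: [[0.211, 0.978, 0.0], [0.978, -0.211, 0.0], [0.0, 0.0, -1.0]]
force: [0.3, 0.3, -0.6]
opening: 0.468
grasp_force: 0.0
```

Call:
apply_moves --plan "0 0 -0.1 0 0 0; 0 0 -0.3 0 0 0; 0 0 -0.5 0 0 0; 0 0 -0.5 0 0 0; 0 0 -0.5 0 0 0; 0 0 -0.4 0 0 0; 0 0 -0.2 0 0 0; 0 0 0 0 0 0; 0 0 0 0 0 0; 0 0 0 0 0 0"

```text
time_s: 14.23
position: [0.5489, 0.2281, 0.1882]
tcp_rot: [[0.211, 0.978, -0.003], [0.978, -0.211, -0.001], [-0.001, -0.003, -1.0]]
force: [-0.3, 1.0, -0.2]
opening: 0.501
grasp_force: 0.0
```

```bash
cat > clamp.py <<'E'
from h import *
import pickle
B=np.array([.5499,.2320]);a=np.radians(-12.2);ex=np.array([np.cos(a),np.sin(a)]);ey=np.array([-ex[1],ex[0]])
piv=B-.05*ex-.1*ey
E
python3 - <<'E'
from clamp import *
s=bot.read_state();im=capture("wrist");cv2.imwrite("pics/w6r.png",im[:,:,::-1]);cv2.imwrite("pics/w6.png",cv2.resize(im[:,:,::-1],(640,480)))
print(s["position"],s["opening"],s["force"])
o=pickle.load(open("w2.pkl","rb"))
for nm,z in(((421.,134.),.115),):
    p=onz("wrist",(np.array(nm)+.5)*.64-.5,z,o)[:2];d=p-piv;print(p,np.linalg.norm(d),np.arctan2(d@ey,d@ex))
    P=piv+.065*d/np.linalg.norm(d);print("post",P)
go([*P,s["position"][2]],down(-12.2));go([*P,.081],down(-12.2))
p=onz("wrist",(np.array((342,156))+.5)*.64-.5,.055,o)[:2];print("pivot seen",p,piv)
E
```

```text
[0.54891115 0.22806714 0.18820067] 0.5012772495136798 [-0.32886573  0.9551136  -0.15616456]
[0.54378041 0.14379346] 0.06389200366975249 0.19678981038737012
post [0.54488826 0.14377557]
turn [-0.0005  0.0002  0.0001] rows>= 0.027294993543840153 shift [-1.664  0.279 -0.006] rows>= 2.03274641578069 t 14.2833
turn [-0.0005  0.0002  0.0001] rows>= 0.027294993543840153 shift [-1.664  0.279  2.138] rows>= 3.2815898165160275 t 14.2833
pivot seen [0.47910598 0.14513353] [0.47989673 0.14482465]
```

View pics/w6.png

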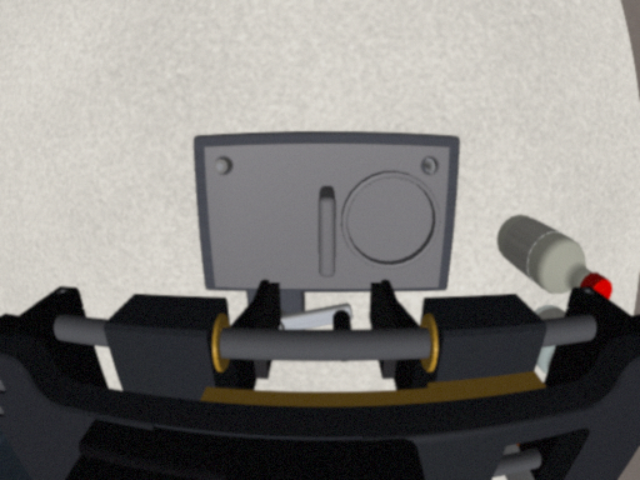

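The plate is seated with both pins through its holes at (223,165) and (430,165), and the clamp arm lies along +x below it. Next, pinch the post.

Call:
apply_moves --plan "-0.3 0.05 0 0 0 0; -0.45 0.07 0 0 0 0; -0.45 0.07 0 0 0 0; -0.35 0.06 0 0 0 0; -0.11 0.01 0.2 0 0 0; 0 0 0.45 0 0 0; 0 0 0.5 0 0 0; 0 0 0.5 0 0 0; 0 0 0.35 0 0 0; 0 0 0.15 0 0 0"

```text
time_s: 15.12
position: [0.5423, 0.1441, 0.0781]
tcp_rot: [[0.211, 0.977, -0.008], [0.977, -0.211, -0.0], [-0.002, -0.008, -1.0]]
force: [-0.5, -0.5, -0.4]
opening: 0.5
grasp_force: 0.0
```

Call:
apply_moves --plan "0 0 0 0 0 0; 0 0 0 0 0 0; 0 0 0 0 0 0; 0 0 0 0 0 0; 0 0 0 0 0 0; 0 0 0 0 0 0; 0 0 0 0 0 0; 0 0 0 0 0 0" --gripper -1

```text
time_s: 15.78
position: [0.5456, 0.1446, 0.0831]
tcp_rot: [[0.211, 0.978, 0.001], [0.978, -0.211, 0.0], [0.001, 0.001, -1.0]]
force: [-1.1, -0.1, 6.7]
opening: 0.177
grasp_force: 30.0
```

```bash
python3 - <<'E'
from clamp import *
s=bot.read_state();p=s["position"];d=p[:2]-piv;print(p,s["opening"],s["grasp_force"],s["force"]);print("r",np.linalg.norm(d),"th",np.arctan2(d@ey,d@ex))
t0=np.arctan2(d@ey,d@ex);R=s["tcp_rot"];th=np.linspace(t0,1.571,21)
q=np.array([piv+.065*(np.cos(t)*ex+np.sin(t)*ey) for t in th]);st=(np.diff(q,axis=0)@R[:2,:2])/.05;print(st.round(3).tolist())
E
```

```text
[0.54555918 0.14462207 0.08311279] 0.17666683226189792 30.000295601785183 [-1.13620373 -0.07960824  6.72326115]
r 0.06566277159519147 th 0.20984498727709433
[[0.086, -0.021], [0.084, -0.027], [0.082, -0.033], [0.08, -0.038], [0.077, -0.044], [0.074, -0.049], [0.07, -0.054], [0.067, -0.058], [0.062, -0.063], [0.058, -0.067], [0.053, -0.071], [0.048, -0.074], [0.043, -0.077], [0.038, -0.08], [0.032, -0.082], [0.027, -0.084], [0.021, -0.086], [0.015, -0.087], [0.009, -0.088], [0.003, -0.088]]
```

Call:
apply_moves --plan "0.086 -0.021 0 0 0 0; 0.084 -0.027 0 0 0 0; 0.082 -0.033 0 0 0 0; 0.08 -0.038 0 0 0 0; 0.077 -0.044 0 0 0 0; 0.074 -0.049 0 0 0 0; 0.07 -0.054 0 0 0 0; 0.067 -0.058 0 0 0 0; 0.062 -0.063 0 0 0 0; 0.058 -0.067 0 0 0 0"

```text
time_s: 16.62
position: [0.5358, 0.1846, 0.0832]
tcp_rot: [[0.209, 0.978, 0.011], [0.978, -0.209, -0.001], [0.001, 0.011, -1.0]]
force: [6.6, -3.3, -0.9]
opening: 0.172
grasp_force: 30.0
```

Call:
apply_moves --plan "0.053 -0.071 0 0 0 0; 0.048 -0.074 0 0 0 0; 0.043 -0.077 0 0 0 0; 0.038 -0.08 0 0 0 0; 0.032 -0.082 0 0 0 0; 0.027 -0.084 0 0 0 0; 0.021 -0.086 0 0 0 0; 0.015 -0.087 0 0 0 0; 0.009 -0.088 0 0 0 0; 0.003 -0.088 0 0 0 0"

```text
time_s: 17.45
position: [0.521, 0.2005, 0.085]
tcp_rot: [[0.207, 0.977, 0.053], [0.978, -0.207, -0.008], [0.003, 0.054, -0.999]]
force: [43.6, -37.2, -23.9]
opening: 0.183
grasp_force: 35.7
```

```bash
python3 - <<'E'
from clamp import *
s=bot.read_state();p=s["position"];d=p[:2]-piv;print(p,s["opening"],s["grasp_force"],s["force"]);print("r",np.linalg.norm(d),"th",np.arctan2(d@ey,d@ex))
E
```

```text
[0.52103136 0.20052476 0.08502863] 0.1833099678344068 35.69912642240524 [ 43.63176773 -37.20842457 -23.91154689]
r 0.06924276132142845 th 1.1476249239210048
```

The finger meets the tab's end face, since the tips at z 0.083 are below the tab's top at 0.100. I back off along the arc, then regrip higher.

Call:
apply_moves --plan "-0.012 0.176 0 0 0 0; -0.036 0.173 0 0 0 0; -0.059 0.166 0 0 0 0; -0.081 0.157 0 0 0 0; -0.101 0.145 0 0 0 0; -0.06 0.067 0 0 0 0; 0 0 0 0 0 0; 0 0 0 0 0 0; 0 0 0 0 0 0"

```text
time_s: 18.2
position: [0.5338, 0.1843, 0.0833]
tcp_rot: [[0.214, 0.977, 0.002], [0.977, -0.214, 0.004], [0.005, 0.001, -1.0]]
force: [-1.4, 7.3, 5.9]
opening: 0.175
grasp_force: 30.0
```

Call:
apply_moves --plan "0 0 0 0 0 0; 0 0 0 0 0 0; 0 0 0 0 0 0; 0 0 0 0 0 0; 0 0 -0.1 0 0 0; 0 0 -0.2 0 0 0; 0 0 -0.14 0 0 0; 0 0 0 0 0 0; 0 0 0 0 0 0" --gripper -0.4

```text
time_s: 18.95
position: [0.5342, 0.1818, 0.1051]
tcp_rot: [[0.211, 0.977, 0.002], [0.978, -0.211, 0.0], [0.001, 0.002, -1.0]]
force: [-0.6, -0.0, -0.2]
opening: 0.298
grasp_force: 0.0
```

```bash
python3 - <<'E'
from clamp import *
s=bot.read_state();p=s["position"];d=p[:2]-piv;print(p,s["tcp_rot"].round(3),s["opening"],s["grasp_force"],s["force"]);print("r",np.linalg.norm(d),"th",np.arctan2(d@ey,d@ex))
im=capture("wrist");cv2.imwrite("pics/w7r.png",im[:,:,::-1]);cv2.imwrite("pics/w7.png",cv2.resize(im[:,:,::-1],(640,480)))
E
```

```text
[0.5341843  0.18179231 0.10511562] [[ 0.211  0.977  0.002]
 [ 0.978 -0.211  0.   ]
 [ 0.001  0.002 -1.   ]] 0.29765759273656 0.0 [-0.61825802 -0.04893595 -0.15705476]
r 0.06567913733987396 th 0.8107629323699931
```

View pics/w7.png

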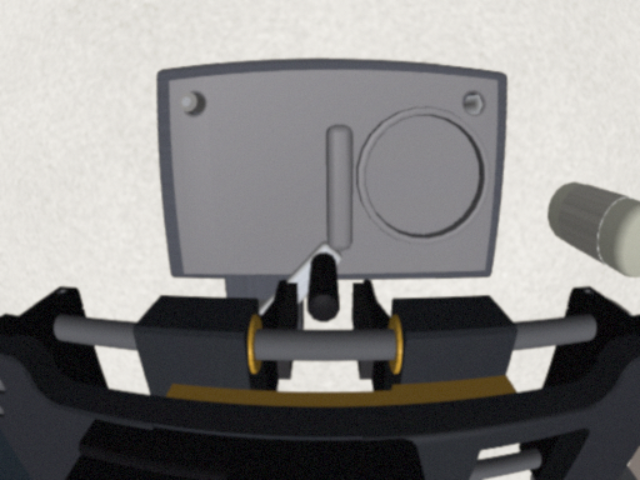

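The post (322,275) stands between the fingers and the plate is still seated. Regrip with the tips above the tab and finish the arc.

Call:
apply_moves --plan "0 0 0 0 0 0; 0 0 0 0 0 0; 0 0 0 0 0 0; 0 0 0 0 0 0; 0 0 0 0 0 0" --gripper -1

```text
time_s: 19.42
position: [0.5333, 0.1817, 0.1038]
tcp_rot: [[0.211, 0.978, -0.001], [0.978, -0.211, -0.0], [-0.0, -0.0, -1.0]]
force: [0.1, -0.8, -0.2]
opening: 0.168
grasp_force: 30.0
```

```bash
python3 - <<'E'
from clamp import *
s=bot.read_state();p=s["position"];d=p[:2]-piv;print(p,s["opening"],s["grasp_force"],s["force"])
t0=np.arctan2(d@ey,d@ex);print(t0);R=s["tcp_rot"];th=np.linspace(t0,1.571,13)
q=np.array([piv+.065*(np.cos(t)*ex+np.sin(t)*ey) for t in th]);st=(np.diff(q,axis=0)@R[:2,:2])/.05;print(st.round(3).tolist())
E
```

```text
[0.53328461 0.18171433 0.10379764] 0.16770751379276552 29.999981224536896 [ 0.13103957 -0.76267118 -0.22024502]
0.8175731234663726
[[0.054, -0.061], [0.05, -0.064], [0.046, -0.068], [0.042, -0.07], [0.037, -0.073], [0.032, -0.075], [0.028, -0.077], [0.023, -0.078], [0.018, -0.08], [0.013, -0.081], [0.008, -0.081], [0.003, -0.082]]
```

Call:
apply_moves --plan "0.054 -0.061 0 0 0 0; 0.05 -0.064 0 0 0 0; 0.046 -0.068 0 0 0 0; 0.042 -0.07 0 0 0 0; 0.037 -0.073 0 0 0 0; 0 0 0 0 0 0"

```text
time_s: 19.92
position: [0.5214, 0.1963, 0.1039]
tcp_rot: [[0.209, 0.978, 0.005], [0.978, -0.209, -0.001], [0.0, 0.005, -1.0]]
force: [4.0, -3.4, -5.7]
opening: 0.171
grasp_force: 30.0
```

Call:
apply_moves --plan "0.032 -0.075 0 0 0 0; 0.028 -0.077 0 0 0 0; 0.023 -0.078 0 0 0 0; 0.018 -0.08 0 0 0 0; 0.013 -0.081 0 0 0 0; 0.008 -0.081 0 0 0 0; 0.003 -0.082 0 0 0 0; 0 0 0 0 0 0; 0 0 0 0 0 0; 0 0 0 0 0 0"

```text
time_s: 20.75
position: [0.4982, 0.2107, 0.1041]
tcp_rot: [[0.21, 0.978, 0.01], [0.978, -0.21, 0.004], [0.006, 0.009, -1.0]]
force: [7.6, 5.5, -8.6]
opening: 0.166
grasp_force: 30.0
```

```bash
python3 - <<'E'
from clamp import *
s=bot.read_state();p=s["position"];d=p[:2]-piv;print(p,s["opening"],s["grasp_force"],s["force"]);print("r",np.linalg.norm(d),"th",np.arctan2(d@ey,d@ex))
E
```

```text
[0.49817562 0.2106586  0.1040931 ] 0.16633010473730495 29.97393161058426 [ 7.6496775   5.52019909 -8.64351657]
r 0.06832442251610174 th 1.512896922844689
```

Call:
apply_moves --plan "0 -0.08 0 0 0 0; 0 -0.06 0 0 0 0; 0 0 0 0 0 0; 0 0 0 0 0 0"

```text
time_s: 21.08
position: [0.4949, 0.212, 0.1042]
tcp_rot: [[0.211, 0.977, 0.017], [0.978, -0.211, 0.004], [0.008, 0.016, -1.0]]
force: [12.8, 4.1, -14.3]
opening: 0.167
grasp_force: 30.0
```

```bash
cat > ik.py <<'E'
from clamp import *
import glob
from scipy.spatial.transform import Rotation as Ro
E
python3 - <<'E'
from ik import *
s=bot.read_state();pickle.dump(s,open("w9.pkl","wb"));p=s["position"];d=p[:2]-piv;print(p,s["force"]);print("r",np.linalg.norm(d),"th",np.arctan2(d@ey,d@ex))
S=[pickle.load(open(f,"rb")) for f in glob.glob("w?.pkl")]
S=[(x["joint_positions"],x["position"]) for x in S]+[(np.array([52.9145,30.2671,82.1386,0,67.69,-10.23]),np.array([.28200666,.55713605,.22179773])),(np.array([-34.5868,27.1232,82.7069,0,70.584,-50.6]),np.array([.55344253,-.24662719,.25187073]))]
A=[];b=[]
for q,p in S:
    j1,j2,j3=np.radians(q[:3]);al=j2+j3;r=p[0]*np.cos(j1)+p[1]*np.sin(j1);print(q.round(1),"lat",-p[0]*np.sin(j1)+p[1]*np.cos(j1),r,p[2])
    A+=[[1,0,np.sin(j2),np.sin(al),np.cos(al)],[0,1,np.cos(j2),np.cos(al),-np.sin(al)]];b+=[r,p[2]]
x,res,rk,sv=np.linalg.lstsq(np.array(A),np.array(b),rcond=None);print("c0,h-d6,a2,b,e",x,sv,np.abs(np.array(A)@x-b).max())
E
```

```text
[0.49491624 0.21204875 0.10423474] [ 12.83380236   4.14437418 -14.3391403 ]
r 0.06888152899988112 th 1.5639120555067665
[11.8 37.  92.2  0.  50.6 24. ] lat 0.11100956345925596 0.5861752812348969 0.1026292342247231
[1.130e+01 3.330e+01 1.013e+02 1.000e-01 4.440e+01 2.340e+01] lat 0.11125184780956313 0.5268109565873432 0.10423473554930862
[ 2.8 20.6 88.9 -0.  70.5 16.5] lat 0.11092628189595395 0.5380021495199525 0.28053345890750325
[-7.  17.6 93.7 -0.  68.7  6.7] lat 0.11089863365726396 0.5014692770171579 0.28036651197779905
[11.8 38.  92.6  0.  49.4 24. ] lat 0.1110124867145069 0.5851843433036087 0.09104877576492959
[ 52.9  30.3  82.1   0.   67.7 -10.2] lat 0.1109894262563749 0.6144995376346827 0.22179773
[-34.6  27.1  82.7   0.   70.6 -50.6] lat 0.1111238489979848 0.5956299984419606 0.25187073
c0,h-d6,a2,b,e [ 0.00361856 -0.03568342  0.57629124  0.38663559  0.09993373] [4.56723277 3.72635418 0.33933923 0.33805999 0.15885125] 0.0018955441940978757
```

Clamp at about 1.56 rad. Release, rise, and check reachability of the sideways bottle grasp.

Call:
apply_moves --plan "0 0.06 0 0 0 0; 0 0 0 0 0 0; 0 0 0 0 0 0; 0 0 0 0 0 0; 0 0 -0.2 0 0 0; 0 0 -0.4 0 0 0; 0 0 -0.6 0 0 0; 0 0 -0.7 0 0 0; 0 0 -0.7 0 0 0; 0 0 -0.7 0 0 0" --gripper -0.35

```text
time_s: 21.92
position: [0.4881, 0.2091, 0.2712]
tcp_rot: [[0.211, 0.978, -0.002], [0.978, -0.211, -0.0], [-0.001, -0.002, -1.0]]
force: [1.2, 0.2, -1.2]
opening: 0.325
grasp_force: 0.0
```

```bash
cat >> ik.py <<'E'
c0,hd,a2,bb,e=0.0036,-0.0357,.5763,.3866,.0999
from scipy.optimize import fsolve
def side(psi,up=1):  # tool z horizontal at azimuth psi, tool x up (or down)
    a=np.radians(psi);z=np.array([np.cos(a),np.sin(a),0]);x=np.array([0,0,float(up)]);return np.c_[x,np.cross(z,x),z]
def ik(p,R,d6=.28,q0=(30,85)):
    w=np.array(p)-d6*R[:,2];rho=np.hypot(*w[:2])
    # lateral offset is on the wrist centre
    j1=np.arctan2(w[1],w[0])-np.arcsin(.111/rho);r=np.sqrt(rho**2-.111**2)
    F=lambda q:[c0+a2*np.sin(q[0])+bb*np.sin(sum(q))+e*np.cos(sum(q))-r,hd+d6+a2*np.cos(q[0])+bb*np.cos(sum(q))-e*np.sin(sum(q))-w[2]]
    q,_,ok,_=fsolve(F,np.radians(q0),full_output=True)
    M=Ro.from_euler("ZY",[j1,sum(q)]).as_matrix().T@R@Ro.from_euler("Z",-np.pi/2).as_matrix()
    j4,j5,j6=Ro.from_matrix(M).as_euler("ZYZ",degrees=True)
    return np.r_[np.degrees([j1,*q]),j4,j5,j6].round(1),ok==1
E
python3 - <<'E'
from ik import *
s=bot.read_state();print(s["position"],s["joint_positions"].round(1),ik(s["position"],s["tcp_rot"]))
im=capture("wrist");cv2.imwrite("pics/w8r.png",im[:,:,::-1])
for psi in(50,65,80):
    for nm,p in(("grasp",[.554,-.018,.105]),("pre",[.52,-.13,.105]),("lift",[.554,-.018,.4]),("flip",[.5,.05,.42]),("place",[.6036,.2204,.145]),("over",[.6036,.2204,.35])):
        print(psi,nm,*[ik(p,side(psi,u),d) for u in(1,-1) for d in(.28,)])
E
```

```text
[0.48806777 0.20909829 0.27116196] [11.1 19.7 92.   0.  68.4 23.3] (array([11.1, 19.7, 92. ,  0. , 68.4, 23.3]), True)
50 grasp (array([-46.5,  64.5, 115.1,  83.5,  90. , -89.7]), True) (array([-46.5,  64.5, 115.1,  83.5,  90. ,  90.3]), True)
50 pre (array([-58.6,  63.5, 108.9,  71.5,  92.4, -82.8]), True) (array([-58.6,  63.5, 108.9,  71.5,  92.4,  97.2]), True)
50 lift (array([-46.5,  26.1, 114.4,  85. ,  94.1, -50.7]), True) (array([-46.5,  26.1, 114.4,  85. ,  94.1, 129.3]), True)
50 flip (array([-45.2,  18.9, 124.3,  85.9,  93.1, -53.3]), True) (array([-45.2,  18.9, 124.3,  85.9,  93.1, 126.7]), True)
50 place (array([-14.4,  59.9, 119.1, 115.6,  89.6, -89.1]), True) (array([-14.4,  59.9, 119.1, 115.6,  89.6,  90.9]), True)
50 over (array([-14.4,  31.5, 118.9, 112.6,  77.7, -62.9]), True) (array([-14.4,  31.5, 118.9, 112.6,  77.7, 117.1]), True)
65 grasp (array([-44.4,  63.2, 104.7,  71. ,  94. , -78.6]), True) (array([-44.4,  63.2, 104.7,  71. ,  94. , 101.4]), True)
65 pre (array([-55.2,  63.3,  98.5,  61. ,  99.1, -74.1]), True) (array([-55.2,  63.3,  98.5,  61. ,  99.1, 105
[... 553 characters left out ...]
 101.3, -70.7]), True) (array([-41.1,  63.6,  94.1,  60.8, 101.3, 109.3]), True)
80 pre (array([-51. ,  64.3,  88.3,  52.3, 107.6, -68.7]), True) (array([-51. ,  64.3,  88.3,  52.3, 107.6, 111.3]), True)
80 lift (array([-41.1,  34.8,  93.5,  69.5, 113.9, -42.6]), True) (array([-41.1,  34.8,  93.5,  69.5, 113.9, 137.4]), True)
80 flip (array([-39.3,  27.9, 104.3,  69.4, 111.2, -46.1]), True) (array([-39.3,  27.9, 104.3,  69.4, 111.2, 133.9]), True)
80 place (array([-17.2,  59. ,  99.5,  83.3,  92.6, -68.6]), True) (array([-17.2,  59. ,  99.5,  83.3,  92.6, 111.4]), True)
80 over (array([-17.2,  37.6,  99.3,  84.7,  94.9, -47.2]), True) (array([-17.2,  37.6,  99.3,  84.7,  94.9, 132.8]), True)
```

IK agrees with the measured joints and the sideways approach (heading 80°) is comfortably reachable. Now the bottle position from both fixed views.

```bash
python3 - <<'E'
from ik import *
for n,(U,V) in(("side",(390,310)),("scene",(381,290))):
    im=capture(n)[:,:,::-1].copy();cv2.imwrite(f"pics/{n}1.png",im)
    h=cv2.cvtColor(im,cv2.COLOR_BGR2HSV);u,v=int(U*.64),int(V*.64)
    w=im[v-40:v+40,u-40:u+40];hw=h[v-40:v+40,u-40:u+40]
    m=((hw[...,0]<15)&(hw[...,1]>110)&(hw[...,2]<150)).astype(np.uint8)
    N,L,st,ce=cv2.connectedComponentsWithStats(m);st[0,4]=0
    for i in np.argsort(-st[:,4])[:3]:print(n,st[i]+[u-40,v-40,0,0,0],ce[i]+[u-40,v-40])
    dk=(w.max(2)<50).astype(np.uint8);N,L,st,ce=cv2.connectedComponentsWithStats(dk);st[0,4]=0
    for i in np.argsort(-st[:,4])[:3]:
        c=ce[i]+[u-40,v-40];print("dark",st[i]+[u-40,v-40,0,0,0],c,onz(n,c,.178)[:2])
E
```

```text
side [243 187  13   9 101] [248.95049505 191.15841584]
side [209 158  80  80   0] [248.49277663 197.60168281]
dark [230 176  32  11 149] [246.55033557 179.97315436] [ 0.54688641 -0.0164791 ]
dark [218 187  11   3  33] [223. 188.] [ 0.45440111 -0.03490611]
dark [221 158   4  10  27] [222.51851852 162.18518519] [0.4792782  0.10225131]
scene [238 170  14  20 200] [244.16 179.51]
scene [279 202   4  11  29] [281.03448276 207.10344828]
scene [240 204  10   3  21] [244.23809524 205.0952381 ]
dark [248 176  35  13 120] [265.15       181.38333333] [ 0.68132014 -0.09311036]
dark [240 163   8   9  54] [243.61111111 166.5       ] [ 0.56109377 -0.03109742]
dark [269 158   7  11  54] [272.07407407 163.09259259] [0.64455273 0.04008792]
```

```bash
python3 - <<'E'
from ik import *
im=cv2.imread("pics/side1.png");v=im.max(2).astype(int)
for r in(178,181,184,188,200,210,214):print(r,v[r,238:262].tolist())
from numpy.linalg import lstsq
A=[];b=[]
for n,uv,z in(("scene",(243.6,167),.178),("side",(249.2,182),.178)):
    p,d=ray(n,uv);d/=np.linalg.norm(d);Q=np.eye(3)-np.outer(d,d);A.append(Q);b.append(Q@p);print(n,onz(n,uv,z))
print("tri",lstsq(np.vstack(A),np.hstack(b),rcond=None)[0])
E
```

```text
178 [44, 44, 44, 43, 43, 42, 40, 37, 37, 36, 36, 36, 36, 37, 36, 38, 40, 42, 42, 42, 41, 42, 42, 44]
181 [75, 76, 77, 83, 96, 87, 60, 38, 35, 36, 36, 35, 35, 36, 36, 47, 83, 122, 126, 128, 139, 158, 161, 161]
184 [180, 179, 181, 183, 184, 178, 143, 55, 32, 33, 32, 33, 33, 32, 39, 85, 154, 186, 190, 189, 189, 188, 188, 189]
188 [183, 182, 181, 171, 136, 95, 85, 86, 82, 79, 76, 74, 76, 78, 82, 84, 84, 93, 134, 182, 190, 190, 189, 188]
200 [183, 184, 182, 162, 98, 65, 62, 62, 62, 62, 63, 63, 63, 63, 63, 63, 63, 64, 79, 129, 179, 184, 184, 184]
210 [178, 182, 181, 172, 134, 79, 74, 76, 78, 80, 80, 79, 80, 81, 80, 79, 77, 76, 83, 128, 179, 183, 183, 186]
214 [170, 182, 185, 184, 168, 112, 72, 65, 65, 67, 69, 69, 69, 68, 68, 67, 64, 71, 113, 169, 184, 184, 184, 182]
scene [ 0.5629275  -0.03452147  0.178     ]
side [ 0.55388872 -0.02924929  0.178     ]
tri [ 0.55561306 -0.02153458  0.16992395]
```

```bash
python3 - <<'E'
from ik import *
R=side(80)
for t in np.linspace(0,1,6):
    Rt=down(-12.2)@Ro.from_rotvec([0,np.pi/2*t,0]).as_matrix();print(ik([.488,.209,.39],Rt))
print(ik([.53,-.16,.39],R),ik([.53,-.16,.105],R),ik([.556,-.03,.105],R))
E
```

```text
(array([11.1, 14. , 81.1, -0. , 85. , 23.3]), True)
(array([ 1.6, 10.2, 88.2, 17.9, 77.8, 10.6]), True)
(array([-8. ,  9.1, 96. , 37.3, 75.4, -5.7]), True)
(array([-16.2,  11.5, 103.6,  55.4,  78.6, -22.8]), True)
(array([-21.6,  17.6, 110.5,  70.2,  86.1, -38.9]), True)
(array([-23.4,  26.9, 115.8,  81. ,  96.8, -53.3]), True)
(array([-52. ,  39.8,  83.7,  63.6, 123.9, -41.7]), True) (array([-52. ,  65. ,  83.9,  52.4, 110.2, -65.9]), True) (array([-41.9,  63.7,  92.9,  60.3, 102.1, -69.9]), True)
```

Call:
apply_moves --plan "0 0 -0.4 0 0 0; 0 0 -0.6 0 0 0; 0 0 -0.6 0 0 0; 0 0 -0.6 0 0 0; 0 0 -0.2 0 0 0" --gripper 1

```text
time_s: 22.48
position: [0.4903, 0.2095, 0.3923]
tcp_rot: [[0.211, 0.978, 0.004], [0.978, -0.211, 0.001], [0.002, 0.004, -1.0]]
force: [0.8, 0.2, 0.7]
opening: 0.618
grasp_force: 0.0
```

Call:
apply_moves --plan "0 0 0 0 0.01 0; 0 0 0 0 0.017 0; 0 0 0 0 0.019 0; 0 0 0 0 0.019 0; 0 0 0 0 0.019 0; 0 0 0 0 0.019 0; 0 0 0 0 0.019 0; 0 0 0 0 0.019 0; 0 0 0 0 0.019 0; 0 0 0 0 0.019 0"

```text
time_s: 23.32
position: [0.4889, 0.209, 0.3887]
tcp_rot: [[0.092, 0.977, 0.192], [0.416, -0.213, 0.884], [0.905, -0.001, -0.426]]
force: [-0.5, 0.3, -0.6]
opening: 0.999
grasp_force: 0.0
```

Call:
apply_moves --plan "0 0 0 0 0.019 0; 0 0 0 0 0.019 0; 0 0 0 0 0.019 0; 0 0 0 0 0.014 0; 0 0 0 -0.0055 0 0; 0 0 -0.3 0 0 0; 0 0 -0.5 0 0 0; 0 0 -0.6 0 0 0; 0 0 -0.6 0 0 0; 0 0 -0.6 0 0 0"

```text
time_s: 24.15
position: [0.4568, 0.0828, 0.3885]
tcp_rot: [[0.004, 0.97, 0.244], [-0.003, -0.244, 0.97], [1.0, -0.004, 0.002]]
force: [0.8, 0.3, -0.5]
opening: 1.003
grasp_force: 0.0
```

```bash
python3 - <<'E'
from ik import *
s=bot.read_state();print(s["position"],s["tcp_rot"].round(3),s["joint_positions"].round(1),ik(s["position"],s["tcp_rot"]))
go([.533,-.158,.105],side(80))
E
```

```text
[0.45679308 0.08281493 0.388456  ] [[ 0.004  0.97   0.244]
 [-0.003 -0.244  0.97 ]
 [ 1.    -0.004  0.002]] [-43.9  31.1 115.6  64.5 105.9 -60. ] (array([-40.8,  27.1, 116.2,  68.1, 105.7, -56. ]), True)
turn [ 0.0115 -0.0003 -0.0007] rows>= 0.5814032860603708 shift [-5.669  2.337 -4.478] rows>= 9.148589644461172 t 24.15
```

Call:
apply_moves --plan "0 0 0 0.0115 0 0; 0 0.3 -0.55 0 0 0; 0 0.3 -0.6 0 0 0; 0 0.3 -0.6 0 0 0; 0 0.3 -0.6 0 0 0; 0 0.3 -0.6 0 0 0; 0 0.3 -0.6 0 0 0; 0 0.3 -0.5 0 0 0; -0.2 0.24 -0.43 0 0 0; -0.5 0 0 0 0 0"

```text
time_s: 24.98
position: [0.5357, -0.1617, 0.3539]
tcp_rot: [[-0.005, 0.984, 0.178], [0.004, -0.178, 0.984], [1.0, 0.006, -0.004]]
force: [0.8, 0.2, -0.6]
opening: 1.001
grasp_force: 0.0
```

Call:
apply_moves --plan "-0.7 0 0 0 0 0; -0.7 0 0 0 0 0; -0.7 0 0 0 0 0; -0.7 0 0 0 0 0; -0.7 0 0 0 0 0; -0.6 0 0 0 0 0; -0.5 0 0 0 0 0; -0.3 0 0 0 0 0; 0 0 0 0 0 0; 0 0 0 0 0 0"

```text
time_s: 25.82
position: [0.5339, -0.1572, 0.1091]
tcp_rot: [[0.001, 0.985, 0.174], [-0.003, -0.174, 0.985], [1.0, -0.002, 0.003]]
force: [0.4, -0.0, 0.4]
opening: 0.999
grasp_force: 0.0
```

```bash
python3 - <<'E'
from ik import *
s=bot.read_state();print(s["position"],s["tcp_rot"].round(3),s["joint_positions"].round(1))
im=capture("wrist");cv2.imwrite("pics/wA.png",cv2.resize(im[:,:,::-1],(640,480)));cv2.imwrite("pics/wAr.png",im[:,:,::-1]);pickle.dump(s,open("wA.pkl","wb"))
for p in([.556,-.03,.19],[.556,-.03,.105]):print(proj("wrist",p,s)*1.25)
go([.556,-.03,.105],side(80))
E
```

```text
[ 0.53393629 -0.15720319  0.10905557] [[ 0.001  0.985  0.174]
 [-0.003 -0.174  0.985]
 [ 1.    -0.002  0.003]] [-53.2  67.4  80.5  51.6 111.5 -65.2]
[325.00442717 127.74888121]
[325.27851111 233.3348509 ]
turn [ 0.     -0.0002 -0.    ] rows>= 0.012108332841521524 shift [-0.096 -0.013  2.588] rows>= 3.11972244272856 t 25.8667
```

View pics/wA.png

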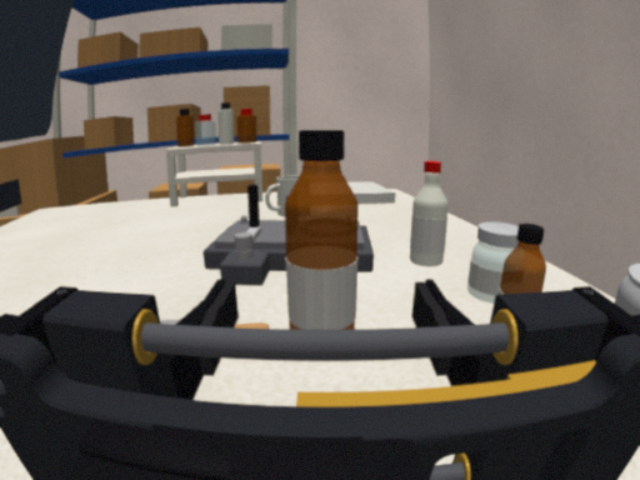

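The wrist view shows the bottle centred at column 321, between the fingers, with the clamp in over the plate behind it. Advance, correcting about 3 mm sideways.

Call:
apply_moves --plan "-0.1 -0.05 0.2 0 0 0; 0 0 0.4 0 0 0; 0 0 0.5 0 0 0; 0 0 0.5 0 0 0; 0 0 0.5 0 0 0; 0 0 0.5 0 0 0; 0 0 0.4 0 0 0; 0 0 0.2 0 0 0; 0 0 0 0 0 0; 0 0 0 0 0 0"

```text
time_s: 26.7
position: [0.5597, 0.0005, 0.1046]
tcp_rot: [[-0.001, 0.985, 0.173], [0.001, -0.173, 0.985], [1.0, 0.001, -0.001]]
force: [0.2, -0.2, 0.4]
opening: 1.003
grasp_force: 0.0
```

```bash
python3 - <<'E'
from ik import *
s=bot.read_state();print(s["position"],s["force"])
im=capture("wrist");cv2.imwrite("pics/wBr.png",im[:,:,::-1])
h=cv2.cvtColor(im[:,:,::-1].copy(),cv2.COLOR_BGR2HSV);v=im.max(2).astype(int)
for r in(100,120,140):
  c=np.where((h[r,:,1]>130)&(h[r,:,2]<170)&(h[r,:,0]<20))[0];print(r,c.min() if len(c) else None,c.max() if len(c) else None,len(c))
E
```

```text
[5.59718982e-01 5.14529057e-04 1.04637813e-01] [ 0.2405347  -0.1903395   0.38660241]
100 53 210 104
120 0 36 34
140 0 391 94
```

```bash
python3 - <<'E'
from ik import *
im=cv2.imread("pics/wBr.png");h=cv2.cvtColor(im,cv2.COLOR_BGR2HSV);f=192/np.tan(np.radians(65.706/2))
s=bot.read_state();m=camera_model("wrist")
for r in range(20,240,15):
    ok=(h[r,:,1]>110)&(h[r,:,0]<18)|(h[r,:,2]<45);c=257
    if not ok[c]:print(r,"no",h[r,c]);continue
    a=c
    while a>0 and ok[a-1]:a-=1
    b=c
    while b<511 and ok[b+1]:b+=1
    d=[];
    for u in(a-.5,b+.5):
        _,w=ray("wrist",(u,r),s);w=s["tcp_rot"].T@w;d.append(np.degrees(np.arctan2(w[1],w[2])))
    half=np.radians(d[1]-d[0])/2;print(r,a,b,np.round(d,1),"dist cam if r=30:",.03/np.sin(half)-.161,"if r=18:",.018/np.sin(half)-.161)
E
```

```text
20 no [ 14  29 174]
35 no [ 14  29 178]
50 no [ 11  30 176]
65 no [ 11  30 181]
80 no [  9  32 183]
95 221 295 [-7.4  6.8] dist cam if r=30: 0.08164552938540307 if r=18: -0.015412682368758174
110 219 296 [-7.8  7. ] dist cam if r=30: 0.07123886616209191 if r=18: -0.02165668030274487
125 220 296 [-7.7  7. ] dist cam if r=30: 0.07271270556752701 if r=18: -0.02077237665948381
140 203 295 [-11.1   6.9] dist cam if r=30: 0.031206500431762152 if r=18: -0.04567609974094272
155 226 289 [-6.7  5.8] dist cam if r=30: 0.11487531165853951 if r=18: 0.004525186995123692
170 223 294 [-7.4  6.9] dist cam if r=30: 0.08151723469865013 if r=18: -0.015489659180809912
185 215 301 [-9.1  8.3] dist cam if r=30: 0.037294991424923624 if r=18: -0.042023005145045825
200 206 309 [-11.   10.1] dist cam if r=30: 0.002696542532661078 if r=18: -0.06278207448040336
215 199 316 [-12.7  11.7] dist cam if r=30: -0.01888113242088979 if r=18: -0.07572867945253388
230 199 317 [-12.9  12.1] dist cam if r=30: -0.02270435507260163 if r=18: -0.07802261304356098
```

The bottle axis is 0.020 m behind the TCP, right at the grasp point. Close.

Call:
apply_moves --plan "0 -0.02 0 0 0 0; 0 0 0 0 0 0; 0 0 0 0 0 0; 0 0 0 0 0 0; 0 0 0 0 0 0; 0 0 0 0 0 0; 0 0 0 0 0 0; 0 0 0 0 0 0" --gripper -1

```text
time_s: 27.42
position: [0.5588, 0.0003, 0.104]
tcp_rot: [[-0.0, 0.985, 0.174], [0.0, -0.174, 0.985], [1.0, 0.0, -0.0]]
force: [-0.3, -2.0, 0.5]
opening: 0.67
grasp_force: 29.7
```

Call:
apply_moves --plan "0.1 0 0 0 0 0; 0.2 0 0 0 0 0; 0.4 0 0 0 0 0; 0.5 0 0 0 0 0; 0.6 0 0 0 0 0; 0.6 0 0 0 0 0; 0.6 0 0 0 0 0; 0.6 0 0 0 0 0; 0.6 0 0 0 0 0; 0.4 0 0 0 0 0"

```text
time_s: 28.25
position: [0.5579, 0.0012, 0.3368]
tcp_rot: [[-0.001, 0.985, 0.173], [0.002, -0.173, 0.985], [1.0, 0.001, -0.001]]
force: [-0.1, -0.4, -4.7]
opening: 0.672
grasp_force: 29.8
```

Call:
apply_moves --plan "0.2 0 0 0 0 0.006; 0.1 0 0 0 0 0.012; 0 0 0 0 0 0.018; 0 0 0 0 0 0.018; 0 0 0 0 0 0.018; 0 0 0 0 0 0.018; 0 0 0 0 0 0.018; 0 0 0 0 0 0.018; 0 0 0 0 0 0.018; 0 0 0 0 0 0.018"

```text
time_s: 29.08
position: [0.5581, 0.0011, 0.349]
tcp_rot: [[0.842, 0.511, 0.173], [-0.147, -0.091, 0.985], [0.519, -0.855, -0.001]]
force: [0.6, -0.1, -4.8]
opening: 0.67
grasp_force: 29.8
```

Call:
apply_moves --plan "0 0 0 0 0 0.018; 0 0 0 0 0 0.018; 0 0 0 0 0 0.018; 0 0 0 0 0 0.018; 0 0 0 0 0 0.018; 0 0 0 0 0 0.018; 0 0 0 0 0 0.018; 0 0 0 0 0 0.018; 0 0 0 0 0 0.018; 0 0 0 0 0 0.018"

```text
time_s: 29.92
position: [0.5581, 0.0011, 0.349]
tcp_rot: [[0.821, -0.544, 0.173], [-0.145, 0.094, 0.985], [-0.552, -0.834, -0.001]]
force: [-1.0, -1.0, -4.0]
opening: 0.668
grasp_force: 29.8
```

Call:
apply_moves --plan "0 0 0 0 0 0.018; 0 0 0 0 0 0.018; 0 0 0 0 0 0.018; 0 0 0 0 0 0.018; 0 0 0 0 0 0.018; 0 0 0 0 0 0.018; 0 0 0 0 0 0.018; 0 0 0 0 0 0.012; 0 0 0 0 0 0.006; 0 0 0 0 0 0"

```text
time_s: 30.75
position: [0.5581, 0.0011, 0.349]
tcp_rot: [[0.084, -0.981, 0.173], [-0.016, 0.172, 0.985], [-0.996, -0.086, -0.001]]
force: [0.2, 0.4, -3.8]
opening: 0.672
grasp_force: 29.8
```

```bash
python3 - <<'E'
from h import *
s=bot.read_state();print(s["position"],s["tcp_rot"].round(3),s["joint_positions"].round(1),s["grasp_force"],s["force"])
E
```

```text
[0.55809018 0.00106535 0.34900436] [[ 0.084 -0.981  0.173]
 [-0.016  0.172  0.985]
 [-0.996 -0.086 -0.001]] [-41.6  41.8  95.   65.8 111.  123.8] 29.763097844843287 [ 0.1702686   0.41058957 -3.84473563]
```

Call:
apply_moves --plan "0 0 0 0 0 0; 0 0 0 0 0 0; 0 0 0 0 0 0; 0 0 0 0 0 0; 0 0 0 0 0 0; 0 0 0 0 0 0; 0 0 0 0 0 0; 0 0 0 0 0 0; 0 0 0 0 0 0; 0 0 0 0 0 0"

```text
time_s: 31.58
position: [0.5588, 0.0004, 0.349]
tcp_rot: [[0.087, -0.981, 0.174], [-0.015, 0.173, 0.985], [-0.996, -0.088, 0.0]]
force: [-0.1, 0.1, -4.4]
opening: 0.666
grasp_force: 29.8
```

Call:
apply_moves --plan "0 0 0 0 0 0; 0 0 0 0 0 0; 0 0 0 0 0 0; 0 0 0 0 0 0; 0 0 0 0 0 -0.006; 0 0 0 0 0 -0.012; 0 0 0 0 0 -0.018; 0 0 0 0 0 -0.018; 0 0 0 0 0 -0.018; 0 0 0 0 0 -0.018"

```text
time_s: 32.42
position: [0.5588, 0.0005, 0.3491]
tcp_rot: [[0.603, -0.778, 0.174], [-0.106, 0.137, 0.985], [-0.79, -0.613, 0.0]]
force: [0.3, 0.4, -4.5]
opening: 0.673
grasp_force: 29.8
```

Call:
apply_moves --plan "0 0 0 0 0 -0.018; 0 0 0 0 0 -0.018; 0 0 0 0 0 -0.018; 0 0 0 0 0 -0.018; 0 0 0 0 0 -0.018; 0 0 0 0 0 -0.018; 0 0 0 0 0 -0.018; 0 0 0 0 0 -0.018; 0 0 0 0 0 -0.018; 0 0 0 0 0 -0.018"

```text
time_s: 33.25
position: [0.5589, 0.0004, 0.3491]
tcp_rot: [[0.961, 0.215, 0.174], [-0.17, -0.038, 0.985], [0.218, -0.976, 0.0]]
force: [0.1, -0.6, -4.3]
opening: 0.673
grasp_force: 29.8
```

Call:
apply_moves --plan "0 0 0 0 0 -0.018; 0 0 0 0 0 -0.018; 0 0 0 0 0 -0.018; 0 0 0 0 0 -0.018; 0 0 0 0 0 -0.018; 0 0 0 0 0 -0.018; 0 0 0 0 0 -0.018; 0 0 0 0 0 -0.018; 0 0 0 0 0 -0.018; 0 0 0 0 0 -0.018"

```text
time_s: 34.08
position: [0.5588, 0.0005, 0.3491]
tcp_rot: [[0.215, 0.961, 0.174], [-0.038, -0.17, 0.985], [0.976, -0.219, 0.0]]
force: [0.4, 0.2, -5.0]
opening: 0.673
grasp_force: 29.8
```

Call:
apply_moves --plan "0 0 0 0 0 -0.018; 0 0 0 0 0 -0.012; 0 0 0 0 0 -0.006; 0 0 0 0 0 0; 0 0 0 0 0 0; 0 0 0 0 0 0; 0 0 0 0 0 0"

```text
time_s: 34.67
position: [0.5588, 0.0005, 0.3491]
tcp_rot: [[0.001, 0.985, 0.174], [-0.0, -0.174, 0.985], [1.0, -0.001, 0.0]]
force: [-0.6, 0.2, -4.0]
opening: 0.671
grasp_force: 29.8
```

```bash
python3 - <<'E'
from ik import *
s=bot.read_state();print(s["position"],s["tcp_rot"].round(4),s["joint_positions"].round(1),s["grasp_force"],s["opening"])
im=capture("wrist");cv2.imwrite("pics/wCr.png",im[:,:,::-1])
h=cv2.cvtColor(im[:,:,::-1].copy(),cv2.COLOR_BGR2HSV)
def run(r):
    ok=(h[r,:,1]>110)&(h[r,:,0]<18)|(h[r,:,2]<45);a=b=257
    if not ok[257]:return
    while a>0 and ok[a-1]:a-=1
    while b<511 and ok[b+1]:b+=1
    d=[]
    for u in(a-.5,b+.5):
        _,w=ray("wrist",(u,r),s);w=s["tcp_rot"].T@w;d.append(np.degrees(np.arctan2(w[1],w[2])))
    return a,b,np.round(d,1)
for r in range(85,235,10):print(r,run(r))
S=B+.055*ex;R=side(80);print("seat",S)
H=[*S,.04+.105];go(np.array([*S,.35])+.0187*R[:,2],R);print(ik(np.array(H),R,.3))
E
```

```text
[5.58816310e-01 4.52618088e-04 3.49061044e-01] [[ 6.000e-04  9.848e-01  1.739e-01]
 [-2.000e-04 -1.739e-01  9.848e-01]
 [ 1.000e+00 -6.000e-04  1.000e-04]] [-41.6  41.8  94.9  65.9 111.  -51.2] 29.761728947778465 0.6708539597395026
85 None
95 (222, 297, array([-7.2,  7.2]))
105 (222, 297, array([-7.3,  7.2]))
115 (222, 298, array([-7.3,  7.4]))
125 (222, 297, array([-7.3,  7.2]))
135 (222, 297, array([-7.4,  7.3]))
145 (229, 289, array([-6.1,  5.8]))
155 (229, 291, array([-6.1,  6.2]))
165 (226, 293, array([-6.7,  6.6]))
175 (219, 298, array([-8.2,  7.7]))
185 (205, 304, array([-11.1,   8.9]))
195 (206, 309, array([-11.,  10.]))
205 (204, 315, array([-11.5,  11.4]))
215 (201, 318, array([-12.3,  12.1]))
225 (200, 320, array([-12.6,  12.7]))
seat [0.60365787 0.22037714]
turn [ 0.     -0.     -0.0001] rows>= 0.004125126633260021 shift [0.019 0.119 4.862] rows>= 5.859465057902462 t 34.7167
(array([-19.3,  61.1,  99. ,  81.3,  93.1, -70.4]), True)
```

Call:
apply_moves --plan "0 0 0.2 0 0 0; 0 0.01 0.4 0 0 0; 0 0.02 0.6 0 0 0; 0 0.02 0.7 0 0 0; 0 0.02 0.7 0 0 0; 0 0.02 0.7 0 0 0; 0 0.02 0.7 0 0 0; 0 0.01 0.5 0 0 0; 0 0 0.3 0 0 0; 0 0 0.11 0 0 0"

```text
time_s: 35.55
position: [0.6057, 0.2448, 0.3489]
tcp_rot: [[0.002, 0.986, 0.169], [-0.0, -0.169, 0.986], [1.0, -0.002, 0.0]]
force: [-0.3, 0.2, -3.9]
opening: 0.67
grasp_force: 29.7
```

Call:
apply_moves --plan "-0.2 0 0 0 0 0; -0.4 0 0 0 0 0; -0.5 0 0 0 0 0; -0.5 0 0 0 0 0; -0.5 0 0 0 0 0; -0.4 0 0 0 0 0; -0.3 0 0 0 0 0; -0.2 0 0 0 0 0; 0 0 0 0 0 0; 0 0 0 0 0 0"

```text
time_s: 36.38
position: [0.6079, 0.2403, 0.1987]
tcp_rot: [[0.001, 0.984, 0.175], [-0.001, -0.175, 0.984], [1.0, -0.001, 0.001]]
force: [0.3, 0.0, -3.2]
opening: 0.67
grasp_force: 29.8
```

```bash
python3 - <<'E'
from ik import *
s=bot.read_state();print(s["position"],s["tcp_rot"].round(4),s["force"])
R=side(80);go(np.array([*(B+.055*ex),.149])+.021*R[:,2],R)
E
```

```text
[0.60788022 0.24027501 0.19874329] [[ 6.000e-04  9.845e-01  1.755e-01]
 [-1.000e-03 -1.755e-01  9.845e-01]
 [ 1.000e+00 -8.000e-04  9.000e-04]] [ 0.2709311   0.00331937 -3.17080761]
turn [ 0.0003 -0.0001 -0.0001] rows>= 0.017996189338793565 shift [-0.995 -0.014  0.013] rows>= 1.1988621746310766 t 36.3833
```

Call:
apply_moves --plan "-0.1 0 0 0 0 0; -0.2 -0.01 0.01 0 0 0; -0.2 0 0 0 0 0; -0.2 0 0 0 0 0; -0.15 0 0 0 0 0; -0.1 0 0 0 0 0; -0.05 0 0 0 0 0; 0 0 0 0 0 0; 0 0 0 0 0 0; 0 0 0 0 0 0"

```text
time_s: 37.22
position: [0.6071, 0.2417, 0.1494]
tcp_rot: [[-0.001, 0.985, 0.174], [-0.0, -0.174, 0.985], [1.0, 0.001, 0.0]]
force: [1.4, 1.1, -4.1]
opening: 0.673
grasp_force: 29.8
```

Call:
apply_moves --plan "-0.03 0 0 0 0 0; -0.03 0 0 0 0 0; 0 0 0 0 0 0; 0 0 0 0 0 0; 0 0 0 0 0 0"

```text
time_s: 37.63
position: [0.607, 0.2417, 0.1462]
tcp_rot: [[-0.0, 0.985, 0.174], [-0.0, -0.174, 0.985], [1.0, 0.0, 0.0]]
force: [-0.5, -0.1, -4.6]
opening: 0.67
grasp_force: 29.8
```

Call:
apply_moves --plan "-0.02 0 0 0 0 0; -0.02 0 0 0 0 0; 0 0 0 0 0 0; 0 0 0 0 0 0; 0 0 0 0 0 0"

```text
time_s: 38.05
position: [0.607, 0.2418, 0.1441]
tcp_rot: [[-0.0, 0.985, 0.174], [-0.0, -0.174, 0.985], [1.0, 0.0, 0.0]]
force: [-0.5, -0.5, -3.8]
opening: 0.673
grasp_force: 29.8
```

Call:
apply_moves --plan "-0.015 0 0 0 0 0; -0.015 0 0 0 0 0; 0 0 0 0 0 0; 0 0 0 0 0 0; 0 0 0 0 0 0"

```text
time_s: 38.47
position: [0.607, 0.2418, 0.144]
tcp_rot: [[-0.001, 0.985, 0.174], [-0.003, -0.174, 0.985], [1.0, 0.001, 0.003]]
force: [-0.1, 1.4, 3.9]
opening: 0.671
grasp_force: 29.8
```

Contact at the exact expected height (0.144 m), so the bottle stands on the plate's face. Release and retreat.

Call:
apply_moves --plan "0 0 0 0 0 0; 0 0 0 0 0 0; 0 0 0 0 0 0; 0 0 0 0 0 0; 0 0 0 0 0 0; 0 0 0 0 0 0; 0 0 0 0 0 0; 0 0 0 0 0 0" --gripper 1

```text
time_s: 39.13
position: [0.607, 0.2417, 0.1425]
tcp_rot: [[0.0, 0.985, 0.174], [0.0, -0.174, 0.985], [1.0, -0.0, -0.0]]
force: [-0.1, 0.2, -1.1]
opening: 0.998
grasp_force: 0.0
```

Call:
apply_moves --plan "0 0 -0.1 0 0 0; 0 0 -0.2 0 0 0; 0 0 -0.4 0 0 0; 0 0 -0.5 0 0 0; 0 0 -0.5 0 0 0; 0 0 -0.5 0 0 0; 0 0 -0.5 0 0 0; 0 0 -0.4 0 0 0; 0 0 -0.2 0 0 0; 0 0 0 0 0 0"

```text
time_s: 39.97
position: [0.579, 0.0762, 0.1425]
tcp_rot: [[-0.001, 0.984, 0.178], [0.001, -0.178, 0.984], [1.0, 0.001, -0.001]]
force: [-0.5, 1.2, 0.2]
opening: 0.996
grasp_force: 0.0
```

```bash
python3 - <<'E'
from ik import *
s=bot.read_state();print(s["position"],s["force"],s["opening"],s["time_s"])
im=capture("wrist")[:,:,::-1].copy();h=cv2.cvtColor(im,cv2.COLOR_BGR2HSV);S=np.array([*(B+.055*ex),.04])
c=int(proj("wrist",S+[0,0,.1],s)[0])
for z in(.18,.1,.07,.05):
    pu=proj("wrist",S+[0,0,z],s);r=int(round(pu[1]));
    ok=(h[r,:,1]>110)&(h[r,:,0]<18)|(h[r,:,2]<45);a=b=c
    while a>0 and ok[a-1]:a-=1
    while b<511 and ok[b+1]:b+=1
    print(z,"pred col",pu.round(1),"seen",a,b,(a+b)/2)
for n in("side","scene"):
    im=capture(n)[:,:,::-1].copy();cv2.imwrite(f"pics/{n}2.png",im);h=cv2.cvtColor(im,cv2.COLOR_BGR2HSV)
    for z in(.178,.10):
        pu=proj(n,S+[0,0,z],);r,c=int(round(pu[1])),int(round(pu[0]));print(n,z,pu.round(1),im[r,c-14:c+15].max(1).tolist())
E
```

```text
[0.57904512 0.07617077 0.14247017] [-0.53819461  1.20012514  0.21598648] 0.9961874207845125 39.9667
0.18 pred col [259.2 105.1] seen 242 274 258.0
0.1 pred col [259.2 180.4] seen 231 284 257.5
0.07 pred col [259.2 206.7] seen 259 259 259.0
0.05 pred col [259.2 223.4] seen 259 259 259.0
side 0.178 [246.3 130.7] [87, 87, 85, 85, 86, 86, 85, 83, 84, 83, 81, 79, 78, 78, 75, 73, 72, 69, 68, 64, 61, 60, 57, 54, 51, 47, 45, 42, 60]
side 0.1 [246.8 145.5] [29, 29, 27, 29, 28, 28, 29, 32, 40, 46, 44, 36, 37, 44, 48, 49, 46, 42, 41, 43, 74, 148, 200, 206, 206, 206, 205, 207, 206]
scene 0.178 [282.2 133.6] [168, 169, 169, 169, 170, 169, 169, 168, 162, 140, 98, 54, 25, 22, 20, 19, 28, 57, 99, 138, 159, 165, 167, 168, 167, 168, 168, 163, 153]
scene 0.1 [281.8 150.8] [166, 166, 167, 168, 168, 161, 144, 112, 79, 67, 65, 67, 67, 68, 67, 68, 67, 66, 66, 71, 93, 129, 156, 166, 168, 169, 162, 145, 116]
```

```bash
python3 -c "
from rig import bot
print(bot.hand_in())"
```

```text
the job is handed in; nothing more can be done
None
```

The job is done and handed in; the hand-in returned no verdict. The plate is seated on both pins and the clamp is swung in to about 1.56 rad. The bottle was held upside down for over a second, then set upright inside the ring, and the arm let go and moved clear. One slip: on the first clamp swing a finger pressed against the plate's grip tab, with about 60 N at the wrist; I backed off and regripped higher.

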